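# Build the handpiece rest from keyed blocks and clip the deburring handpiece in

## Task

Build up the handpiece rest: first set the notched riser block on the fixed base so that both its lugs drop fully home in the base's notches, wide lug in wide notch, then seat the fork head on the riser in the same way. Finally lay the handpiece, near the middle of its barrel, across both forks and push it down past the two sprung jaws until it sits on the fork seats with the jaws closed over it. Leave the slotted block, the bushing and all the other bench things where they stand.

Things in the scene. Friction and masses are not known exactly. Their poses are not given: they have to be found in the camera images.
- base: Fixed steel base: foot plate 90 x 80 x 10 mm, on it a 50 x 50 mm pedestal, top face at 40 mm. Origin at the centre of the underside, z up. Two notches, 8 mm deep, 13.5 mm long, open at the edge, are cut in the top face: a wide one (27 mm) at the middle of the +x edge, a narrow one (17 mm) at the middle of the -x edge. Place and yaw (within 0.5 rad) vary.
- base_wide (a point): Where the middle of the riser's wide lug's underside lies when fully home (base frame 19, 0, 33 mm). Then the riser's origin is 33 mm above the base's and their axes match.
- base_narrow (a point): The same for the narrow lug (base frame -19, 0, 33 mm).
- riser: Loose steel riser, 50 x 50 mm square, 45 mm tall in all, 0.5 kg. Origin at the centre of its underside, z up. It stands on two lugs, 7 mm tall, 12 mm long, flush with the sides: 24 mm wide at +x, 14 mm wide at -x; above them plain sides. Notches in its top as in the base: 27 mm wide at +y, 17 mm at -y. A bushing stands near its -y side, so grip its x sides.
- riser_wide (a point): Middle of the underside of the riser's wide lug (riser frame 19, 0, 0 mm): seen from above, a quarter turn clockwise from the wide top notch. Lugs have 1.5 mm clearance on each side in their notches.
- riser_narrow (a point): Middle of the underside of the riser's narrow lug (riser frame -19, 0, 0 mm).
- riser_top_wide (a point): Where the middle of the head's wide lug's underside lies when fully home (riser frame 0, 19, 38 mm). Then the head's origin is 38 mm above the riser's and their axes match.
- riser_top_narrow (a point): The same for the narrow lug (riser frame 0, -19, 38 mm).
- head: Loose steel fork head, 0.3 kg, 83 mm tall. Origin at the centre of its underside, z up. Lugs 7 mm tall, 12 mm long: 24 mm wide at +y, 14 mm at -y; on them a 50 x 50 x 12 mm block, then a bridge 80 (x) x 36 (y) mm, top at 27 mm. Forks 10 mm thick at x = -34 and +34 mm (58 mm clear between), each with a fixed prong on the -y side and a sprung jaw on the +y side.
- head_wide (a point): Middle of the underside of the head's wide lug (head frame 0, 19, 0 mm).
- head_narrow (a point): Middle of the underside of the head's narrow lug (head frame 0, -19, 0 mm).
- head_rib (a point): Middle of the top edge of the head's rib (head frame 0, 0, 45 mm): an upright web along x on the bridge, between the forks, 60 mm long, 8 mm thick, 18 mm tall; the place to pinch the head from above.
- head_seat (a point): Where the barrel's axis lies, midway between the forks, when the handpiece is seated (head frame 0, 0, 61 mm); axes as the head's, x from fork to fork. The fork slots are 16 mm wide, floor at 54 mm; prongs reach 82 mm, tops flared.
- jaw0 (a joint): Angle (rad) of the sprung jaw at the head's x = -34 mm fork: 0 closed, grows as it is pushed out to +y; about 0.1 lets the barrel by. Its round nose (radius 3.5 mm) stands 8 mm above the seated barrel's axis and closes the slot to 4.5 mm from its middle plane. Pushing the barrel past both jaws takes some 5 to 15 N.
- jaw1 (a joint): The same for the jaw at the x = +34 mm fork.
- pen: Deburring handpiece: aluminium barrel 14 mm in diameter and 110 mm long with a thin dark nose 32 mm long at its +x end, about 90 g. Origin on the axis at the middle of the barrel, x along the axis. It lies level in the parking rest with its axis 30 mm above the bench. It may be clipped in either way round.
- park: Fixed parking rest of the handpiece: plate 85 x 40 x 6 mm with two 8 mm thick supports at x = -32 and +32 mm (56 mm clear between them; lips 31 mm tall, 26 mm over the lips). Origin at the centre of the underside, x along the handpiece.
- slotblock: Bystander: loose steel block 50 x 50 x 45 mm without lugs, one 12 mm slot straight across its top. Origin at the centre of its underside. It does not belong to the rest; leave it.
- bushing: Bystander: loose steel bushing, 32 mm across, 26 mm tall, standing 17 to 21 mm clear of the riser's -y side.
- oiler: Bystander: small upright white bottle with a black cap, 38 mm across, 85 mm tall, near the robot.
- driver: Bystander: screwdriver 170 mm long with a black handle, lying across the bench beyond the base.
- vblock: Bystander: dark steel V-block, 60 x 45 x 40 mm, far to the right.
Mind the look-alikes: they are no part of the job. What is shaped like the riser but blue or yellow is not meant.

How it is judged:
By the outcome, as a careful person would: the job done as asked, in the order asked, and still so for the second after the job is handed in, with the robot touching nothing.
It also fails if it takes over 70 s, if anything falls off the work surface, if the arm or the gripper's body presses on something with over 40 N, if the wrist force passes 120 N, or if a joint passes its speed limit or range.

## Robot

A 6-joint arm with a two-finger parallel gripper is mounted at the origin on the work surface. World frame = base frame: x ahead of the robot, y to its left, z up, the work surface at z = 0. Lengths are in m, angles in degrees, forces in N, time in s.
With the tool pointing down it reaches from about 0.275 to 0.75 m from the base axis. Payload 10.2 kg.
Tool frame: the origin (TCP) lies between the finger pads; the fingertips stand 8 mm ahead of it and the grasp point (between the pads) lies 11 mm behind it; z points along the fingers, y is the direction in which the jaws open and shut (so a half turn about z gives the same grasp; the last joint's range is limited). The gripper opens to 88 mm and grips with 3 to 60 N. Pads are 18 mm wide; open, the fingers measure 123 mm over their backs; the gripper's body (75 mm by 187 mm) begins 45 mm behind the grasp point.
Start: joints at [56.872, 17.928, 85.812, -0, 76.261, -12.8], TCP at [0.182, 0.492, 0.247] pointing down, gripper open.
Joint ranges: [-168.41, 168.41], [-55.51, 124.54], [10.69, 146.95], [-70.63, 250.63], [1, 178], [-165.06, 165.06]. Speed limits (degrees/s): [136.94, 136.94, 172.46, 180, 180, 180].

## Interface

Orientations are given as a 3x3 rotation matrix whose columns are the frame's x, y, z axes.
In Python, from bench import status, vision, job gives the robot as it stands.
- The arm moves only by the shell command python3 -m creep 'ROWS' [FORCE]. ROWS is JSON, a list of rows, each an object of numbers: "ax", "ay", "az": the turn, a rotation vector about the tool's x, y, z normalised to -1 to 1, where 1 is 90 degrees; "dx", "dy", "dz": the shift along the tool's x, y, z normalised to -1 to 1, where 1 is 0.6 m; "claw": the opening, from 0 (shut) to 1 (fully open). A call has 1 to 20 rows; each row shifts and turns the pose as measured when the row begins, along the tool's axes as they then stand; what a row does not reach is not made up. A row lasts 1/12 s, in which the tool goes at most 41.7 mm and 7.16 degrees, less where a joint would pass 70% of its speed; a pose out of reach is approached as far as the arm can. A call with a number of a shift or a turn outside -1 to 1 is refused whole. A call with a gripper value outside its range is refused whole. The fingers move at their own pace and stop on an object; FORCE is the grip in N (left out, the last holds). Time passes only in rows, so rows that do not move let the fingers close. It gives the time, the measured TCP pose, the force and the opening at its end, in the units of the state.
- status.get_obs(): the state, without advancing time (a new reading comes with each control period).
- vision.capture(name): name is "scene" or "top" or "wrist"; returns the picture (384x512x3 uint8, red, green, blue); there is no depth.
- vision.camera_info(name): a dict with "fx", "fy", "cx", "cy" (pixels), "R" (3x3) and "t" (3): a world point X has camera coordinates R X + t. Camera axes: x right, y down, z forward; pixel columns grow to the right and rows downward; lengths in m; the calibration is good to about 2 mm. The wrist camera is an equidistant fisheye: a pixel r from the principal point sees the ray r / f radians off the axis. A picture is of the moment at which its call begins: read the wrist's pose just before it. camera_info takes no time and is no camera call; for the wrist camera it gives the pose at the moment of the call.
- job.finish_job(): hands the job in, once; it reports no verdict.
The state is a dict: "clock": time; "q": joint angles; "joint_velocities": joint speeds; "joint_torque": joint torques, N m; "tcp_pos": TCP position; "tool_rot": TCP orientation; "force": force on the tool from outside, world axes, zero at the start; "moment": the same for the moment, N m; "finger_gap": finger opening in m.
Only numpy, scipy, OpenCV 4.12 (cv2) and the standard library are available. Lean on these libraries where they do the work, as an engineer would, in place of code of your own. Each camera call takes 0.05 s, during which the arm holds its last target.

## Working session

There is one attempt and no reset: what is moved stays moved. The work goes in short steps, Python scripts to look and compute and a shell command to move; the robot and the scene stay as the last step left them, time stands still between calls to the robot, and variables do not carry over. Pictures are saved under pics/ and viewed, and the job is handed in when it is done.

```bash
ls; mkdir -p pics; python3 - <<'E'
from bench import status, vision, job
import cv2, numpy as np
o=status.get_obs(); print(o)
for n in("scene","top","wrist"):
    i=vision.camera_info(n); print(n,{k:np.round(v,4).tolist() for k,v in i.items()})
    im=vision.capture(n); cv2.imwrite(f"pics/{n}0.png",im[:,:,::-1])
E
```

```text
pics
{'clock': 0.0, 'q': array([ 5.68735082e+01,  1.79596379e+01,  8.58540221e+01,  5.06094981e-05,
        7.62593389e+01, -1.27996210e+01]), 'joint_velocities': array([ 0.02634644,  0.08689612,  0.02189433, -0.05154042,  0.0641888 ,
        0.10925608]), 'joint_torque': array([-4.03988306e-04, -4.02202034e+01, -2.52275240e+01,  6.94962731e-02,
        3.50885605e-02, -9.98949395e-05]), 'tcp_pos': array([0.1822516 , 0.49210438, 0.24615924]), 'tool_rot': array([[-9.37725953e-01,  3.47375232e-01, -6.96985390e-04],
       [ 3.47375816e-01,  9.37725389e-01, -1.06652353e-03],
       [ 2.83097036e-04, -1.24222266e-03, -9.99999188e-01]]), 'force': array([-0.64269328,  0.41930375,  0.66442144]), 'moment': array([ 0.01855841,  0.0111798 , -0.01892489]), 'finger_gap': 0.08801164679312892}
scene {'fx': 417.0185, 'fy': 417.0185, 'cx': 256.5884, 'cy': 188.4816, 'R': [[0.3979, 0.9172, -0.0214], [0.6148, -0.2838, -0.7358], [-0.681, 0.2796, -0.6768]], 't': [-0.1784, -0.3288, 1.3992]}
top {'fx': 465.7238, 'fy': 465.7238, 'cx': 253.7572, 'cy': 194.7994, 'R': [[-0.02, -0.9998, -0.0058], [-0.9886, 0.0206, -0.1493], [0.1494, 0.0027, -0.9888]], 't': [-0.0687, 0.5688, 1.1905]}
wrist {'fx': 297.3186, 'fy': 297.3186, 'cx': 254.7247, 'cy': 195.7418, 'R': [[0.3476, 0.9377, -0.0006], [0.8982, -0.3328, 0.2873], [0.2692, -0.1004, -0.9578]], 't': [-0.5237, -0.0385, 0.3887]}
```

View pics/scene0.png

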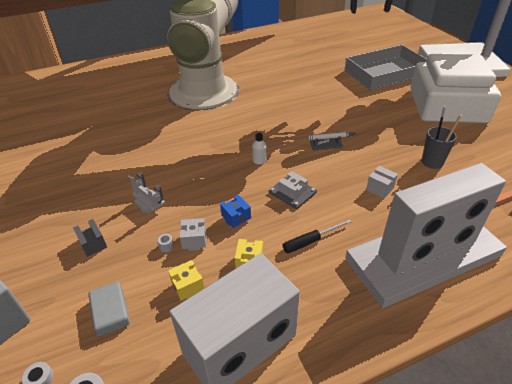

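View pics/top0.png

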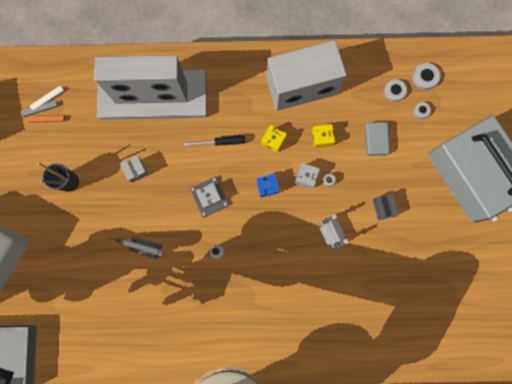

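View pics/wrist0.png

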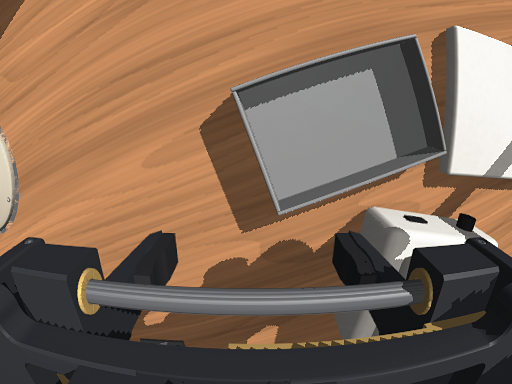

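The scene shows the base (top px 209,196), blue decoy (267,185), grey riser (307,176) with the bushing (329,180), the head (333,232), and the handpiece in its rest (141,247). I'll zoom in.

```bash
python3 - <<'E'
import cv2
im=cv2.imread("pics/top0.png"); c=im[155:265,105:365]; cv2.imwrite("pics/tz.png",cv2.resize(c,None,fx=3,fy=3,interpolation=cv2.INTER_CUBIC))
im=cv2.imread("pics/scene0.png"); c=im[120:265,120:360]; cv2.imwrite("pics/sz.png",cv2.resize(c,None,fx=3.3,fy=3.3,interpolation=cv2.INTER_CUBIC))
E
```

```text
(no output)
```

View pics/tz.png

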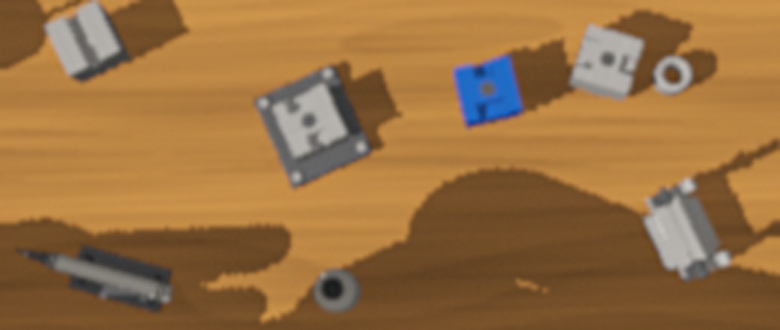

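View pics/sz.png

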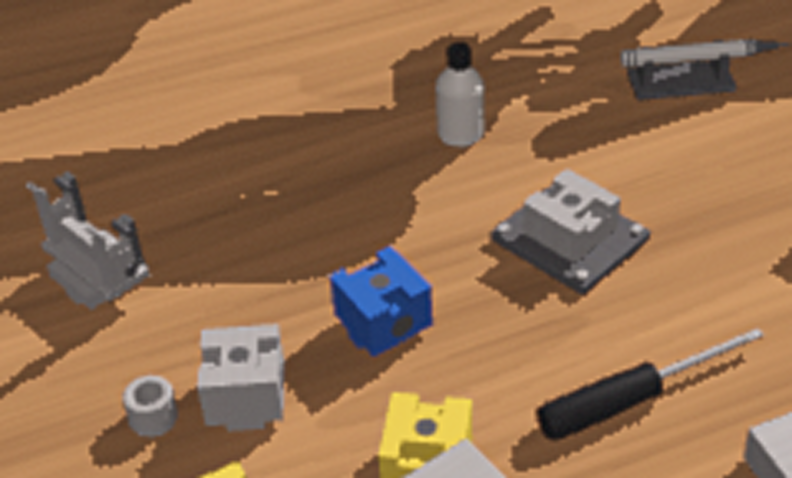

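```bash
cat > h.py <<'E'
from bench import status, vision, job
import numpy as np, cv2
def ray(n,uv,info=None):
    i=info or vision.camera_info(n); R=np.array(i["R"]);t=np.array(i["t"])
    a=(uv[0]-i["cx"])/i["fx"]; b=(uv[1]-i["cy"])/i["fy"]
    if n=="wrist":
        r=np.hypot(a,b); d=np.array([a/r*np.sin(r),b/r*np.sin(r),np.cos(r)]) if r>1e-9 else np.array([0,0,1.])
    else: d=np.array([a,b,1.])
    return -R.T@t, R.T@d
def onz(n,uv,z,info=None):
    c,d=ray(n,uv,info); return c+d*(z-c[2])/d[2]
def proj(n,X,info=None):
    i=info or vision.camera_info(n); p=np.array(i["R"])@X+np.array(i["t"])
    if n=="wrist":
        th=np.arctan2(np.hypot(p[0],p[1]),p[2]); ph=np.arctan2(p[1],p[0])
        return np.array([i["cx"]+i["fx"]*th*np.cos(ph), i["cy"]+i["fy"]*th*np.sin(ph)])
    return np.array([i["cx"]+i["fx"]*p[0]/p[2],i["cy"]+i["fy"]*p[1]/p[2]])
def snap(n,name,crop=None,f=1):
    im=vision.capture(n)[:,:,::-1].copy()
    cv2.imwrite(f"pics/{name}_raw.png",im)
    if crop: x0,y0,x1,y1=crop; im=im[y0:y1,x0:x1]
    cv2.imwrite(f"pics/{name}.png",cv2.resize(im,None,fx=f,fy=f,interpolation=cv2.INTER_CUBIC) if f!=1 else im); return im
def go(target,yaw=None,o=None):
    """tool-frame delta (in move units) to world TCP target; yaw (deg) = desired world direction of tool y (mod 180)"""
    o=o or status.get_obs(); R=o["tool_rot"]; d=R.T@(np.array(target)-o["tcp_pos"])
    print("tool shift mm",np.round(d*1000,1)," units",np.round(d/0.6,4)," rows",round(np.linalg.norm(d)/.0417,1))
    if yaw is not None:
        cur=np.degrees(np.arctan2(R[1,1],R[0,1])); e=(yaw-cur+90)%180-90
        # fix tilt too
        c,s=np.cos(np.radians(cur+e)),np.sin(np.radians(cur+e))
        y=np.array([c,s,0]);z=np.array([0,0,-1.]);Rd=np.stack([np.cross(y,z),y,z],1)
        from scipy.spatial.transform import Rotation as Q
        v=np.degrees(Q.from_matrix(R.T@Rd).as_rotvec()); print("cur yaw %.2f"%cur,"turn deg",np.round(v,2)," units",np.round(v/90,4),"rows",round(np.linalg.norm(v)/7.16,1),"q6",round(o["q"][5],1))
def st():
    o=status.get_obs(); R=o["tool_rot"]
    print("t %.2f"%o["clock"],"tcp",np.round(o["tcp_pos"]*1000,1),"yaw %.2f"%np.degrees(np.arctan2(R[1,1],R[0,1])),"tilt",np.round(np.degrees(R[:2,2]),2),"F",np.round(o["force"],1),"gap %.1f"%(o["finger_gap"]*1000),"q",np.round(o["q"],1))
E
python3 - <<'E'
from h import *
def T(x,y,z): return np.round(onz("top",(105+x/3,155+y/3),z)*1000,1)
print("riser",T(608,62,.045)); print("base",T(312,120,.04)); print("head rib",T(683,232,.045)); print("pen",T(62,265,.03),T(165,292,.03))
print("bush",T(673,76,.026),"oiler",T(334,290,.085),"slot",T(87,40,.045),"blue",T(488,90,.045))
i=vision.camera_info("wrist"); o=status.get_obs(); R=np.array(i["R"]); C=-R.T@np.array(i["t"])
print("cam in tool",o["tool_rot"].T@(C-o["tcp_pos"])); print("cam axes in tool\n",o["tool_rot"].T@R.T)
E
```

```text
riser [ 615.3 -224.6   45. ]
base [569.6  38.5  40. ]
head rib [ 463.6 -284.1   45. ]
pen [446.8 260.1  30. ] [421.4 169.2  30. ]
bush [ 604.9 -284.6   26. ] oiler [418.5  16.4  85. ] slot [645.  237.8  45. ] blue [ 592.4 -117.7   45. ]
cam in tool [ 0.07467262 -0.00102085 -0.13678796]
cam axes in tool
 [[-2.27637204e-04 -9.57785671e-01 -2.87483142e-01]
 [ 9.99999875e-01 -3.46311730e-04  3.61952483e-04]
 [-4.46231686e-04 -2.87483024e-01  9.57785629e-01]]
```

```bash
python3 -m creep '[{"az":0.079},{"az":0.079},{"az":0.079},{"az":0.079},{"az":0.079},{"az":0.079},{"az":0.079},{"az":0.079},{"az":0.079},{"az":0.079},{"az":0.079},{"az":0.042}]'; python3 -c "
from h import *
st(); go([.615,-.225,.15],-12)"
```

```text
t 0.15 tcp [182.3 492.2 246.3] yaw 69.67 tilt [-0.03 -0.04] F [ 0.6 -0.2 -0.5] gap 88.3 q [ 56.9  18.   85.8  -0.   76.3 -12.8]
tool shift mm [-654.9 -522.1   96.7]  units [-1.0915 -0.8702  0.1611]  rows 20.2
cur yaw 69.67 turn deg [-5.000e-02  3.000e-02  8.167e+01]  units [-5.000e-04  3.000e-04  9.075e-01] rows 11.4 q6 -12.8validation failed for argument at $[0]...
```

```bash
python3 -m creep '[{"ax":0,"ay":0,"az":0.079,"dx":0,"dy":0,"dz":0,"claw":1}]'; python3 -m creep --help
```

```text
clock: 0.23
tcp_pos: [0.1822, 0.4921, 0.2461]
tool_rot: [[-0.888, 0.46, -0.001], [0.46, 0.888, -0.001], [0.0, -0.002, -1.0]]
force: [-0.8, 0.5, -0.1]
finger_gap: 0.088invalid input: not JSON, or not a number
```

```bash
cat >> h.py <<'E'
def plan(target,yaw,step=.0405,tstep=7.0):
    """print per-row tool-frame numbers for a straight move with concurrent yaw turn"""
    o=status.get_obs(); R=o["tool_rot"]; cur=np.degrees(np.arctan2(R[1,1],R[0,1])); e=(yaw-cur+90)%180-90
    D=np.array(target)-o["tcp_pos"]; n=int(np.ceil(max(np.linalg.norm(D)/step,abs(e)/tstep)))
    nt=int(np.ceil(abs(e)/tstep)); d=D/n
    print("rows",n,"turn",round(e,1),"q6 end approx",round(np.degrees(np.arctan2(target[1],target[0]))-cur-e,1)); th=cur
    for k in range(n):
        a=np.radians(th); dy=d[0]*np.cos(a)+d[1]*np.sin(a); dx=-d[0]*np.sin(a)+d[1]*np.cos(a)
        t=e/nt if k<nt else 0; th+=t
        print(k+1,"az %.3f dx %.4f dy %.4f dz %.4f"%(-t/90,dx/.6,dy/.6,-d[2]/.6))
E
python3 -c "
from h import *
plan([.615,-.225,.15],-12)"
```

```text
rows 21 turn -74.6 q6 end approx -8.1
1 az 0.075 dx -0.0567 dy -0.0347 dz 0.0076
2 az 0.075 dx -0.0604 dy -0.0278 dz 0.0076
3 az 0.075 dx -0.0632 dy -0.0205 dz 0.0076
4 az 0.075 dx -0.0652 dy -0.0128 dz 0.0076
5 az 0.075 dx -0.0663 dy -0.0051 dz 0.0076
6 az 0.075 dx -0.0664 dy 0.0028 dz 0.0076
7 az 0.075 dx -0.0656 dy 0.0106 dz 0.0076
8 az 0.075 dx -0.0639 dy 0.0183 dz 0.0076
9 az 0.075 dx -0.0613 dy 0.0257 dz 0.0076
10 az 0.075 dx -0.0578 dy 0.0328 dz 0.0076
11 az 0.075 dx -0.0536 dy 0.0394 dz 0.0076
12 az 0.000 dx -0.0485 dy 0.0454 dz 0.0076
13 az 0.000 dx -0.0485 dy 0.0454 dz 0.0076
14 az 0.000 dx -0.0485 dy 0.0454 dz 0.0076
15 az 0.000 dx -0.0485 dy 0.0454 dz 0.0076
16 az 0.000 dx -0.0485 dy 0.0454 dz 0.0076
17 az 0.000 dx -0.0485 dy 0.0454 dz 0.0076
18 az 0.000 dx -0.0485 dy 0.0454 dz 0.0076
19 az 0.000 dx -0.0485 dy 0.0454 dz 0.0076
20 az 0.000 dx -0.0485 dy 0.0454 dz 0.0076
21 az 0.000 dx -0.0485 dy 0.0454 dz 0.0076
```

```bash
python3 -m creep '[{"ax":0,"ay":0,"az":0.075,"dx":-0.057,"dy":-0.035,"dz":0.0075,"claw":1},{"ax":0,"ay":0,"az":0.075,"dx":-0.06,"dy":-0.028,"dz":0.0075,"claw":1},{"ax":0,"ay":0,"az":0.075,"dx":-0.063,"dy":-0.02,"dz":0.0075,"claw":1},{"ax":0,"ay":0,"az":0.075,"dx":-0.065,"dy":-0.013,"dz":0.0075,"claw":1},{"ax":0,"ay":0,"az":0.075,"dx":-0.066,"dy":-0.005,"dz":0.0075,"claw":1},{"ax":0,"ay":0,"az":0.075,"dx":-0.066,"dy":0.003,"dz":0.0075,"claw":1},{"ax":0,"ay":0,"az":0.075,"dx":-0.066,"dy":0.011,"dz":0.0075,"claw":1},{"ax":0,"ay":0,"az":0.075,"dx":-0.064,"dy":0.018,"dz":0.0075,"claw":1},{"ax":0,"ay":0,"az":0.075,"dx":-0.061,"dy":0.026,"dz":0.0075,"claw":1},{"ax":0,"ay":0,"az":0.075,"dx":-0.058,"dy":0.033,"dz":0.0075,"claw":1},{"ax":0,"ay":0,"az":0.075,"dx":-0.054,"dy":0.039,"dz":0.0075,"claw":1},{"ax":0,"ay":0,"az":0,"dx":-0.0485,"dy":0.0455,"dz":0.0075,"claw":1},{"ax":0,"ay":0,"az":0,"dx":-0.0485,"dy":0.0455,"dz":0.0075,"claw":1},{"ax":0,"ay":0,"az":0,"dx":-0.0485,"dy":0.0455,"dz":0.0075,"claw":1},{"ax":0,"ay":0,"az":0,"dx":-0.0485,"dy":0.0455,"dz":0.0075,"claw":1}]'; python3 -c "
from h import *
st(); go([.615,-.225,.15],-12); i=vision.camera_info('wrist');print(i['R'],i['t']);snap('wrist','w1'); "
```

```text
clock: 1.48
tcp_pos: [0.4782, -0.0464, 0.1748]
tool_rot: [[0.263, 0.965, -0.0], [0.965, -0.263, 0.001], [0.001, -0.0, -1.0]]
force: [0.0, 0.4, 0.9]
finger_gap: 0.088
t 1.48 tcp [478.2 -46.4 174.8] yaw -15.26 tilt [-0.    0.04] F [0.  0.4 0.9] gap 88.0 q [-19.6  16.5  99.1   0.   64.3  -4.3]
tool shift mm [-136.3  178.9   24.7]  units [-0.2271  0.2982  0.0412]  rows 5.4
cur yaw -15.26 turn deg [-0.01 -0.03 -3.26]  units [-0.0001 -0.0004 -0.0362] rows 0.5 q6 -4.3
[[ 9.64685303e-01 -2.63405135e-01 -2.77394626e-05]
 [-2.52368170e-01 -9.24294082e-01  2.86340282e-01]
 [-7.54491400e-02 -2.76221261e-01 -9.58127988e-01]] [-0.47299181  0.0585955   0.34281524]
```

View pics/w1.png

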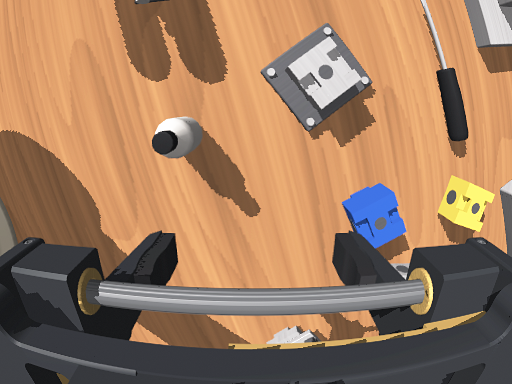

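The view shows the base at (318,75) with the wide notch on its right (+x) side, and the blue decoy at (377,212). I'll continue to above the riser.

```bash
python3 -m creep '[{"ax":0,"ay":0,"az":0,"dx":-0.038,"dy":0.05,"dz":0.007,"claw":1},{"ax":0,"ay":0,"az":0,"dx":-0.038,"dy":0.05,"dz":0.007,"claw":1},{"ax":0,"ay":0,"az":0,"dx":-0.038,"dy":0.05,"dz":0.007,"claw":1},{"ax":0,"ay":0,"az":0,"dx":-0.038,"dy":0.05,"dz":0.007,"claw":1},{"ax":0,"ay":0,"az":0,"dx":-0.038,"dy":0.05,"dz":0.007,"claw":1},{"ax":0,"ay":0,"az":0,"dx":-0.038,"dy":0.05,"dz":0.007,"claw":1}]'; python3 -c "
from h import *
st(); go([.615,-.225,.15],-12); i=vision.camera_info('wrist');print(i['R'],i['t']);snap('wrist','w2',(140,100,400,300),3); "
```

```text
clock: 2.03
tcp_pos: [0.6173, -0.2354, 0.1466]
tool_rot: [[0.268, 0.963, -0.003], [0.963, -0.268, 0.001], [0.0, -0.003, -1.0]]
force: [-0.8, -0.4, 1.0]
finger_gap: 0.0882
t 2.03 tcp [ 617.3 -235.4  146.6] yaw -15.53 tilt [-0.16  0.07] F [-0.8 -0.4  1. ] gap 88.2 q [-31.   39.9  66.8  -0.   73.5 -15.5]
tool shift mm [ 9.4 -5.  -3.4]  units [ 0.0157 -0.0083 -0.0057]  rows 0.3
cur yaw -15.53 turn deg [-0.17 -0.03 -3.53]  units [-0.0019 -0.0003 -0.0393] rows 0.5 q6 -15.5
[[ 0.96340888 -0.26802066 -0.00287301]
 [-0.25598971 -0.92323482  0.28654273]
 [-0.07945183 -0.27532236 -0.95806315]] [-0.6568095  -0.07044184  0.27669448]
```

View pics/w2.png

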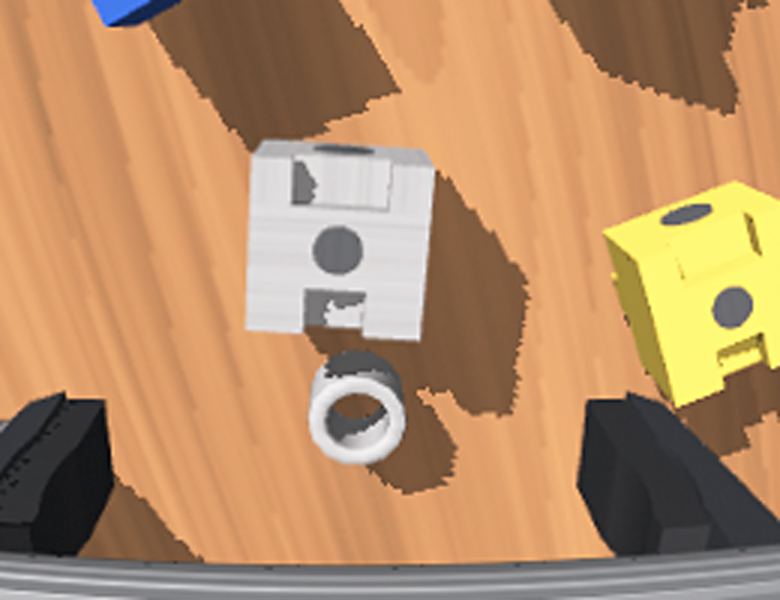

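The riser's top corners are at zoomed px (256,153), (434,165), (420,340) and (246,330), with the centre hole at (337,250). The wide notch is away from the bushing, as expected.

```bash
cat >> h.py <<'E'
def quad(n,pts,z,off,f,info):
    P=np.array([onz(n,(off[0]+p[0]/f,off[1]+p[1]/f),z,info)[:2] for p in pts])*1000
    print("pts",np.round(P,1).tolist()); 
    if len(P)==4:
        print("sides",np.round(np.linalg.norm(P-np.roll(P,-1,0),axis=1),1),"diag",np.round([np.linalg.norm(P[0]-P[2]),np.linalg.norm(P[1]-P[3])],1),"centre",np.round(P.mean(0),1))
        v=(P[1]-P[0]+P[2]-P[3]); w=(P[0]-P[3]+P[1]-P[2]); print("yaw 0->1 %.2f  3->0 %.2f"%tuple(np.degrees([np.arctan2(v[1],v[0]),np.arctan2(w[1],w[0])])))
    return P
E
python3 -c "
from h import *
i=vision.camera_info('wrist')
quad('wrist',[(256,153),(434,164),(420,340),(246,330)],.045,(140,100),3,i)
quad('wrist',[(337,250)],.045,(140,100),3,i)
im=cv2.imread('pics/w2_raw.png'); c=im[140:220,210:295]; cv2.imwrite('pics/w2z.png',cv2.resize(c,None,fx=7,fy=7,interpolation=cv2.INTER_CUBIC))
"
```

```text
pts [[606.7, -195.7], [651.7, -211.5], [635.6, -258.8], [589.2, -242.7]]
sides [47.6 50.  49.1 50.1] diag [69.4 69.8] centre [ 620.8 -227.2]
yaw 0->1 -19.23  3->0 70.39
pts [[620.2, -227.4]]
```

View pics/w2z.png

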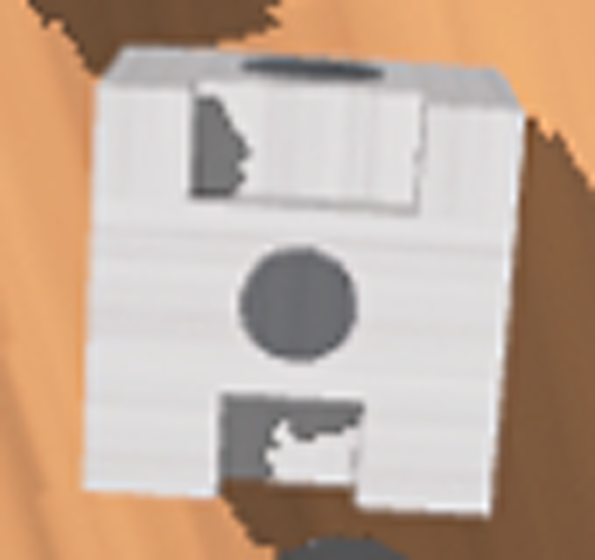

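```bash
sed -i 's#off\[0\]+p\[0\]/f,off\[1\]+p\[1\]/f#off[0]+(p[0]+.5)/f-.5,off[1]+(p[1]+.5)/f-.5#' h.py; python3 -c "
from h import *
i=vision.camera_info('wrist')
quad('wrist',[(97,82),(523,106),(492,517),(83,490)],.045,(210,140),7,i)
quad('wrist',[(299,304)],.045,(210,140),7,i)
go([.6205,-.2273,.15],-19.2)
"
```

```text
pts [[605.2, -195.5], [651.4, -211.4], [635.4, -258.9], [588.9, -242.2]]
sides [48.8 50.  49.5 49.4] diag [70.2 69.7] centre [ 620.2 -227. ]
yaw 0->1 -19.34  3->0 71.09
pts [[620.2, -227.1]]
tool shift mm [13.3 -2.5 -6.1]  units [ 0.0222 -0.0042 -0.0102]  rows 0.4
cur yaw -15.74 turn deg [-0.16  0.04  3.46]  units [-0.0018  0.0005  0.0385] rows 0.5 q6 -15.5
```

```bash
python3 -m creep '[{"ax":-0.0018,"ay":0,"az":0.0375,"dx":0.0222,"dy":-0.0042,"dz":0.01,"claw":1},{"ax":0,"ay":0,"az":0,"dx":0,"dy":0,"dz":0.04,"claw":1},{"ax":0,"ay":0,"az":0,"dx":0,"dy":0,"dz":0.04,"claw":1},{"ax":0,"ay":0,"az":0,"dx":0,"dy":0,"dz":0.04,"claw":1},{"ax":0,"ay":0,"az":0,"dx":0,"dy":0,"dz":0.04,"claw":1}]' 30; python3 -c "
from h import *
st(); go([.6202,-.2271,.021],-19.2)"
```

```text
clock: 2.5
tcp_pos: [0.6235, -0.2316, 0.0391]
tool_rot: [[0.334, 0.942, 0.005], [0.942, -0.334, -0.004], [-0.002, 0.006, -1.0]]
force: [0.3, -0.9, -0.4]
finger_gap: 0.0878
t 2.50 tcp [ 623.5 -231.6   39.1] yaw -19.54 tilt [ 0.3  -0.23] F [ 0.3 -0.9 -0.4] gap 87.8 q [-30.4  47.   71.1  -0.1  61.5 -10.9]
tool shift mm [ 3.1 -4.7 18.1]  units [ 0.0052 -0.0079  0.0301]  rows 0.5
cur yaw -19.54 turn deg [ 0.36  0.12 -0.34]  units [ 0.004   0.0013 -0.0038] rows 0.1 q6 -10.9
```

```bash
python3 -m creep '[{"ax":0.004,"ay":0.001,"az":-0.004,"dx":0.0052,"dy":-0.0079,"dz":0.03,"claw":1},{"ax":0,"ay":0,"az":0,"dx":0,"dy":0,"dz":0,"claw":0.9}]' 50; python3 -c "
from h import *
st(); go([.6202,-.2271,.021],-19.2)"
```

```text
clock: 2.67
tcp_pos: [0.6174, -0.2254, 0.0144]
tool_rot: [[0.329, 0.944, -0.008], [0.944, -0.329, 0.004], [0.001, -0.009, -1.0]]
force: [-0.8, 0.8, -0.7]
finger_gap: 0.0833
t 2.67 tcp [ 617.4 -225.4   14.4] yaw -19.18 tilt [-0.48  0.24] F [-0.8  0.8 -0.7] gap 83.3 q [-30.2  48.5  72.5  -0.   59.6 -11. ]
tool shift mm [-0.7  3.1 -6.6]  units [-0.0011  0.0052 -0.011 ]  rows 0.2
cur yaw -19.18 turn deg [-0.53 -0.07  0.02]  units [-0.0059 -0.0008  0.0002] rows 0.1 q6 -11.0
```

```bash
python3 -m creep '[{"ax":-0.006,"ay":-0.001,"az":0,"dx":-0.001,"dy":0.005,"dz":-0.011,"claw":0.9},{"ax":0,"ay":0,"az":0,"dx":0,"dy":0,"dz":0,"claw":0.9}]' 50; python3 -c "
from h import *
st(); go([.6202,-.2271,.021],-19.2)"
```

```text
clock: 2.83
tcp_pos: [0.6204, -0.227, 0.0217]
tool_rot: [[0.329, 0.944, -0.0], [0.944, -0.329, -0.0], [-0.0, 0.0, -1.0]]
force: [1.0, -0.7, 0.2]
finger_gap: 0.0789
t 2.83 tcp [ 620.4 -227.    21.7] yaw -19.19 tilt [-0.01 -0.02] F [ 1.  -0.7  0.2] gap 78.9 q [-30.2  48.   72.1  -0.   59.8 -11. ]
tool shift mm [-0.2 -0.2  0.7]  units [-0.0003 -0.0003  0.0012]  rows 0.0
cur yaw -19.19 turn deg [0.   0.02 0.01]  units [0.     0.0002 0.0002] rows 0.0 q6 -11.0
```

Well aligned. Closing on the riser.

```bash
python3 -m creep '[{"ax":0,"ay":0,"az":0,"dx":0,"dy":0,"dz":0,"claw":0},{"ax":0,"ay":0,"az":0,"dx":0,"dy":0,"dz":0,"claw":0},{"ax":0,"ay":0,"az":0,"dx":0,"dy":0,"dz":0,"claw":0},{"ax":0,"ay":0,"az":0,"dx":0,"dy":0,"dz":0,"claw":0},{"ax":0,"ay":0,"az":0,"dx":0,"dy":0,"dz":0,"claw":0},{"ax":0,"ay":0,"az":0,"dx":0,"dy":0,"dz":0,"claw":0},{"ax":0,"ay":0,"az":0,"dx":0,"dy":0,"dz":0,"claw":0}]' 50; python3 -c "
from h import *
st()"
```

```text
clock: 3.42
tcp_pos: [0.622, -0.2282, 0.0268]
tool_rot: [[0.329, 0.944, 0.006], [0.944, -0.329, -0.004], [-0.002, 0.007, -1.0]]
force: [-0.3, 0.1, -0.7]
finger_gap: 0.0495
t 3.42 tcp [ 622.  -228.2   26.8] yaw -19.21 tilt [ 0.32 -0.21] F [-0.3  0.1 -0.7] gap 49.5 q [-30.2  47.6  72.   -0.   60.  -11. ]
```

```bash
python3 -c "
from h import *
im=cv2.imread('pics/w1_raw.png'); c=im[15:140,250:380]; cv2.imwrite('pics/w1z.png',cv2.resize(c,None,fx=4.5,fy=4.5,interpolation=cv2.INTER_CUBIC))
plan([.605,-.033,.17],27)
"
```

```text
rows 7 turn 46.2 q6 end approx -30.1
1 az -0.073 dx 0.0425 dy -0.0191 dz -0.0341
2 az -0.073 dx 0.0445 dy -0.0141 dz -0.0341
3 az -0.073 dx 0.0458 dy -0.0089 dz -0.0341
4 az -0.073 dx 0.0465 dy -0.0036 dz -0.0341
5 az -0.073 dx 0.0466 dy 0.0018 dz -0.0341
6 az -0.073 dx 0.0461 dy 0.0071 dz -0.0341
7 az -0.073 dx 0.0450 dy 0.0124 dz -0.0341
```

View pics/w1z.png

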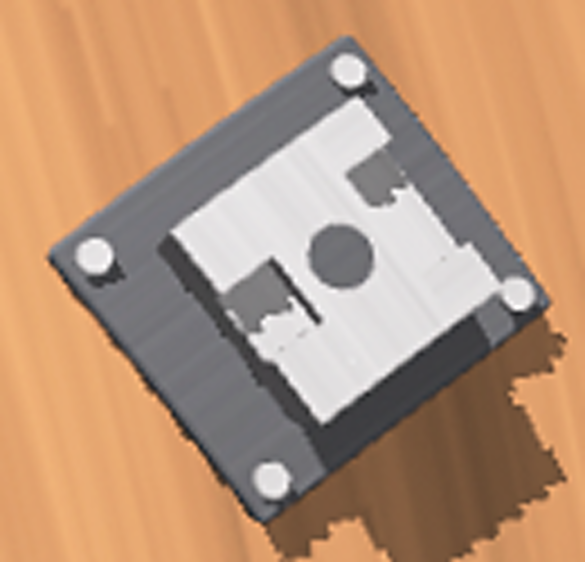

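```bash
python3 -m creep '[{"ax":0,"ay":0,"az":0,"dx":0,"dy":0,"dz":-0.03,"claw":0},{"ax":0,"ay":0,"az":0,"dx":0,"dy":0,"dz":-0.06,"claw":0},{"ax":0,"ay":0,"az":0,"dx":0,"dy":0,"dz":-0.06,"claw":0},{"ax":0,"ay":0,"az":0,"dx":0,"dy":0,"dz":-0.03,"claw":0}]'; python3 -c "
from h import *
info=dict(R=np.array([[ 9.64685303e-01,-2.63405135e-01,-2.77394626e-05],[-2.52368170e-01,-9.24294082e-01,2.86340282e-01],[-7.54491400e-02,-2.76221261e-01,-9.58127988e-01]]),t=np.array([-0.47299181,0.0585955,0.34281524]),fx=297.3186,fy=297.3186,cx=254.7247,cy=195.7418)
quad('wrist',[(172,233),(363,97),(505,290),(322,424)],.04,(250,15),4.5,info)
quad('wrist',[(341,256)],.04,(250,15),4.5,info)
st(); plan([.605,-.033,.17],22)"
```

```text
clock: 3.75
tcp_pos: [0.6181, -0.2259, 0.1296]
tool_rot: [[0.329, 0.944, -0.009], [0.944, -0.329, 0.005], [0.002, -0.01, -1.0]]
force: [0.7, 0.8, -4.1]
finger_gap: 0.049
pts [[536.2, 55.1], [582.6, 75.0], [602.0, 29.3], [556.1, 10.0]]
sides [50.5 49.6 49.8 49.3] diag [70.7 70.2] centre [569.2  42.4]
yaw 0->1 23.02  3->0 113.45
pts [[568.8, 43.0]]
t 3.75 tcp [ 618.1 -225.9  129.6] yaw -19.22 tilt [-0.54  0.29] F [ 0.7  0.8 -4.1] gap 49.0 q [-30.2  40.7  68.   -0.   71.9 -11. ]
rows 6 turn 41.2 q6 end approx -25.1
1 az -0.076 dx 0.0494 dy -0.0211 dz -0.0112
2 az -0.076 dx 0.0516 dy -0.0150 dz -0.0112
3 az -0.076 dx 0.0530 dy -0.0087 dz -0.0112
4 az -0.076 dx 0.0537 dy -0.0023 dz -0.0112
5 az -0.076 dx 0.0536 dy 0.0041 dz -0.0112
6 az -0.076 dx 0.0527 dy 0.0105 dz -0.0112
```

```bash
python3 -m creep '[{"ax":0,"ay":0,"az":-0.076,"dx":0.05,"dy":-0.021,"dz":-0.011,"claw":0},{"ax":0,"ay":0,"az":-0.076,"dx":0.0515,"dy":-0.015,"dz":-0.011,"claw":0},{"ax":0,"ay":0,"az":-0.076,"dx":0.053,"dy":-0.009,"dz":-0.011,"claw":0},{"ax":0,"ay":0,"az":-0.076,"dx":0.0535,"dy":-0.002,"dz":-0.011,"claw":0},{"ax":0,"ay":0,"az":-0.076,"dx":0.0535,"dy":0.004,"dz":-0.011,"claw":0},{"ax":0,"ay":0,"az":-0.07,"dx":0.045,"dy":0.008,"dz":-0.008,"claw":0},{"ax":0,"ay":0,"az":0,"dx":0,"dy":0,"dz":0,"claw":0}]'; python3 -c "
from h import *
st(); go([.6,-.031,.17],23.2)"
```

```text
clock: 4.33
tcp_pos: [0.6025, -0.0323, 0.1706]
tool_rot: [[-0.39, 0.921, -0.008], [0.921, 0.39, 0.004], [0.007, -0.006, -1.0]]
force: [-0.0, 0.5, -5.2]
finger_gap: 0.0493
t 4.33 tcp [602.5 -32.3 170.6] yaw 22.98 tilt [-0.45  0.23] F [-0.   0.5 -5.2] gap 49.3 q [-14.2  31.6  77.1   0.1  71.8 -37.2]
tool shift mm [ 2.2 -1.8  0.6]  units [ 0.0037 -0.003   0.001 ]  rows 0.1
cur yaw 22.98 turn deg [-0.33 -0.39 -0.22]  units [-0.0036 -0.0043 -0.0024] rows 0.1 q6 -37.2
```

```bash
python3 -m creep '[{"ax":-0.0036,"ay":-0.004,"az":-0.002,"dx":0.003,"dy":-0.003,"dz":0,"claw":0}]';python3 -c "
from h import *
import json
st(); i=vision.camera_info('wrist'); json.dump({k:np.array(v).tolist() for k,v in i.items()},open('w3.json','w')); im=snap('wrist','w3')
c=im[40:340,130:390]; cv2.imwrite('pics/w3.png',cv2.resize(c,None,fx=2,fy=2,interpolation=cv2.INTER_CUBIC))
c=im[65:155,210:310]; cv2.imwrite('pics/w3z.png',cv2.resize(c,None,fx=6,fy=6,interpolation=cv2.INTER_CUBIC))"
```

```text
clock: 4.42
tcp_pos: [0.6001, -0.0305, 0.1701]
tool_rot: [[-0.395, 0.919, -0.001], [0.919, 0.395, 0.0], [0.0, -0.0, -1.0]]
force: [0.3, -0.4, -5.3]
finger_gap: 0.0494
t 4.42 tcp [600.1 -30.5 170.1] yaw 23.24 tilt [-0.03  0.01] F [ 0.3 -0.4 -5.3] gap 49.4 q [-14.1  31.1  78.    0.   70.9 -37.3]
```

View pics/w3.png

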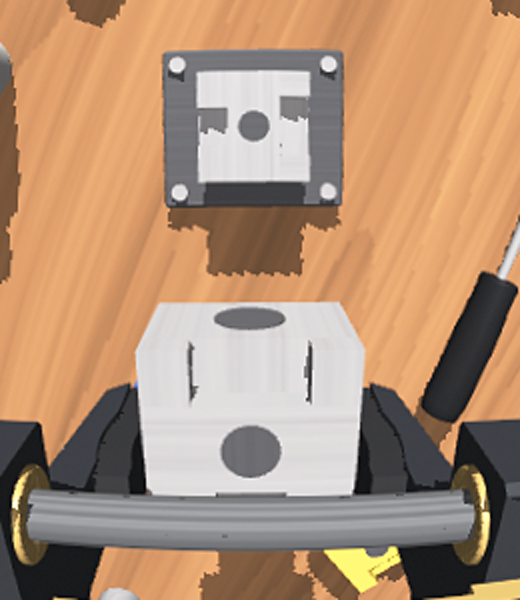

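View pics/w3z.png

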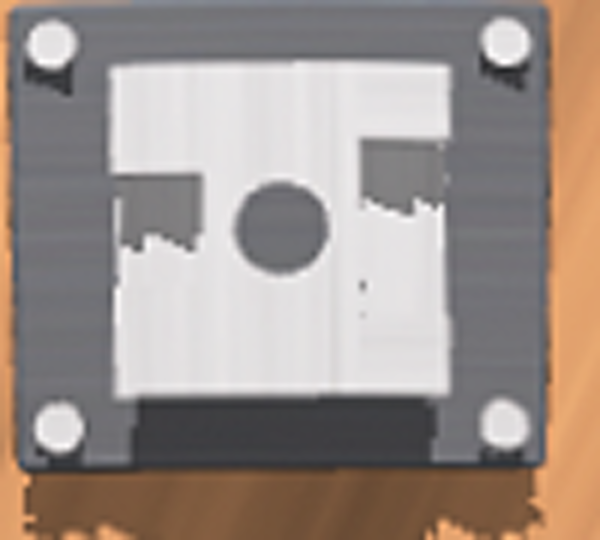

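```bash
python3 -c "
from h import *
import json
i=json.load(open('w3.json'))
quad('wrist',[(110,66),(452,66),(450,395),(115,397)],.04,(210,65),6,i)
quad('wrist',[(281,228)],.04,(210,65),6,i)
print('screws');quad('wrist',[(51,44),(506,42),(505,425),(59,427)],.012,(210,65),6,i)
print('riser');P=quad('wrist',[(250.5,451.5),(137,353),(363,353)],.1883,(130,40),2,i)
o=status.get_obs(); 
print('rel tcp, tool xy',np.round([(o['tool_rot'].T@(np.array([*p,0])-o['tcp_pos']*1000))[:2] for p in P],1))
im=cv2.imread('pics/w3_raw.png'); c=im[205:295,190:320]; cv2.imwrite('pics/w3y.png',cv2.resize(c,None,fx=5,fy=5,interpolation=cv2.INTER_CUBIC))
"
```

```text
pts [[536.3, 55.7], [582.4, 75.6], [602.1, 30.1], [556.3, 10.1]]
sides [50.3 49.6 50.  49.8] diag [70.6 70.6] centre [569.3  42.9]
yaw 0->1 23.48  3->0 113.52
pts [[569.1, 43.0]]
screws
pts [[522.3, 57.5], [590.2, 87.1], [615.9, 28.6], [548.1, -0.9]]
sides [74.  64.  73.9 63.9] diag [98.  97.6] centre [569.1  43.1]
yaw 0->1 23.55  3->0 113.77
riser
pts [[597.3, -26.3], [565.4, -13.9], [610.2, 5.3]]
rel tcp, tool xy [[  4.1  -0.4]
 [ 28.2 -24.9]
 [ 28.2  23.9]]
```

View pics/w3y.png

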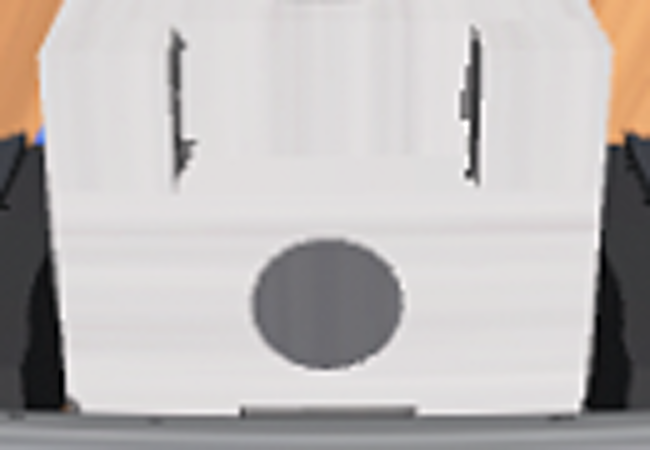

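```bash
python3 -c "
from h import *
go([.5698,.0414,.09],23.5)"
```

```text
tool shift mm [77.3  1.  80.1]  units [0.1289 0.0017 0.1336]  rows 2.7
cur yaw 23.25 turn deg [-0.02 -0.05 -0.25]  units [-0.0002 -0.0005 -0.0028] rows 0.0 q6 -37.3
```

```bash
python3 -m creep '[{"ax":0,"ay":0,"az":-0.0028,"dx":0.03,"dy":0,"dz":0.025,"claw":0},{"ax":0,"ay":0,"az":0,"dx":0.04,"dy":0.001,"dz":0.04,"claw":0},{"ax":0,"ay":0,"az":0,"dx":0.04,"dy":0.001,"dz":0.04,"claw":0},{"ax":0,"ay":0,"az":0,"dx":0.015,"dy":0,"dz":0.02,"claw":0},{"ax":0,"ay":0,"az":0,"dx":0,"dy":0,"dz":0,"claw":0}]'; python3 -c "
from h import *
st();go([.5698,.0414,.072],23.5)"
```

```text
clock: 4.88
tcp_pos: [0.5696, 0.0364, 0.0909]
tool_rot: [[-0.387, 0.922, 0.0], [0.922, 0.387, -0.001], [-0.001, -0.0, -1.0]]
force: [-0.9, -0.7, -5.9]
finger_gap: 0.0495
t 4.88 tcp [569.6  36.4  90.9] yaw 22.79 tilt [ 0.02 -0.08] F [-0.9 -0.7 -5.9] gap 49.5 q [ -8.1  32.9  88.2  -0.1  58.8 -30.8]
tool shift mm [ 4.6  2.2 18.9]  units [0.0076 0.0036 0.0315]  rows 0.5
cur yaw 22.79 turn deg [-0.02  0.08 -0.71]  units [-0.0002  0.0009 -0.0079] rows 0.1 q6 -30.8
```

```bash
python3 -m creep '[{"ax":0,"ay":0.001,"az":-0.0079,"dx":0.0076,"dy":0.0036,"dz":0.017,"claw":0},{"ax":0,"ay":0,"az":0,"dx":0,"dy":0,"dz":0.01,"claw":0}]'; python3 -c "
from h import *
st();go([.5698,.0414,.072],23.5)"
```

```text
clock: 5.05
tcp_pos: [0.5707, 0.0399, 0.0746]
tool_rot: [[-0.397, 0.918, 0.001], [0.918, 0.397, -0.0], [-0.001, 0.001, -1.0]]
force: [-1.6, -0.1, -7.0]
finger_gap: 0.0495
t 5.05 tcp [570.7  39.9  74.6] yaw 23.41 tilt [ 0.07 -0.02] F [-1.6 -0.1 -7. ] gap 49.5 q [ -7.7  34.4  88.6  -0.   56.9 -31.1]
tool shift mm [ 1.7 -0.2  2.6]  units [ 0.0028 -0.0004  0.0044]  rows 0.1
cur yaw 23.41 turn deg [ 0.06  0.05 -0.09]  units [ 0.0006  0.0006 -0.001 ] rows 0.0 q6 -31.1
```

```bash
python3 -m creep '[{"ax":0,"ay":0,"az":-0.001,"dx":0.0028,"dy":-0.0004,"dz":0.004,"claw":0},{"ax":0,"ay":0,"az":0,"dx":0,"dy":0,"dz":0.005,"claw":0}]'; python3 -m creep '[{"ax":0,"ay":0,"az":0,"dx":0,"dy":0,"dz":0.004,"claw":0}]'; python3 -c "
from h import *
st();go([.5698,.0414,.0598],23.5)"
```

```text
clock: 5.22
tcp_pos: [0.5707, 0.0397, 0.0687]
tool_rot: [[-0.397, 0.918, 0.002], [0.918, 0.397, -0.001], [-0.002, 0.002, -1.0]]
force: [-0.2, -0.4, -5.4]
finger_gap: 0.0496
clock: 5.3
tcp_pos: [0.5711, 0.0391, 0.0663]
tool_rot: [[-0.396, 0.918, 0.003], [0.918, 0.396, -0.001], [-0.002, 0.002, -1.0]]
force: [0.6, 0.2, -5.0]
finger_gap: 0.0498
t 5.30 tcp [571.1  39.1  66.3] yaw 23.34 tilt [ 0.17 -0.06] F [ 0.6  0.2 -5. ] gap 49.8 q [ -7.8  35.   88.9  -0.   55.8 -31.1]
tool shift mm [ 2.7 -0.3  6.5]  units [ 0.0045 -0.0005  0.0108]  rows 0.2
cur yaw 23.34 turn deg [ 0.13  0.12 -0.16]  units [ 0.0014  0.0014 -0.0018] rows 0.0 q6 -31.1
```

```bash
python3 -m creep '[{"ax":0.0014,"ay":0.0014,"az":-0.002,"dx":0.0055,"dy":-0.0005,"dz":-0.002,"claw":0}]'; python3 -m creep '[{"ax":0,"ay":0,"az":0,"dx":0.001,"dy":0,"dz":0.004,"claw":0}]'; python3 -c "
from h import *
st();go([.5698,.0414,.0598],23.5)"
```

```text
clock: 5.38
tcp_pos: [0.5697, 0.0412, 0.0672]
tool_rot: [[-0.398, 0.917, -0.0], [0.917, 0.398, -0.0], [-0.0, -0.0, -1.0]]
force: [-0.3, -0.8, -6.1]
finger_gap: 0.0495
clock: 5.47
tcp_pos: [0.5701, 0.0416, 0.0661]
tool_rot: [[-0.398, 0.917, 0.002], [0.917, 0.398, -0.001], [-0.001, 0.001, -1.0]]
force: [-8.3, -3.5, 23.8]
finger_gap: 0.0493
t 5.47 tcp [570.1  41.6  66.1] yaw 23.46 tilt [ 0.1  -0.03] F [-8.3 -3.5 23.8] gap 49.3 q [ -7.6  35.   89.1  -0.   55.9 -31. ]
tool shift mm [-0.1 -0.3  6.3]  units [-0.0001 -0.0006  0.0106]  rows 0.2
cur yaw 23.46 turn deg [ 0.08  0.07 -0.04]  units [ 0.0008  0.0008 -0.0005] rows 0.0 q6 -31.0
```

```bash
python3 -c "
from h import *
o=status.get_obs();R=o['tool_rot'];print(R.T@o['moment'],R.T@o['force'])"
```

```text
[ 1.54493652  0.46480279 -0.1041685 ] [  0.07556467  -8.97840476 -23.79007999]
```

```bash
python3 -m creep '[{"ax":0.0008,"ay":0.0008,"az":0,"dx":-0.0015,"dy":0,"dz":-0.003,"claw":0}]'; python3 -m creep '[{"ax":0,"ay":0,"az":0,"dx":0.0005,"dy":0,"dz":0.004,"claw":0}]'; python3 -c "
from h import *
st();go([.5703,.0403,.0598],23.5);o=status.get_obs();R=o['tool_rot'];print(R.T@o['moment'],R.T@o['force'])"
```

```text
clock: 5.55
tcp_pos: [0.5705, 0.0408, 0.0683]
tool_rot: [[-0.398, 0.917, 0.0], [0.917, 0.398, 0.0], [-0.0, 0.0, -1.0]]
force: [0.2, 0.2, -6.5]
finger_gap: 0.0496
clock: 5.63
tcp_pos: [0.5712, 0.0409, 0.067]
tool_rot: [[-0.398, 0.917, 0.003], [0.917, 0.398, -0.0], [-0.001, 0.003, -1.0]]
force: [0.6, -0.3, -5.3]
finger_gap: 0.0497
t 5.63 tcp [571.2  40.9  67. ] yaw 23.46 tilt [ 0.17 -0.02] F [ 0.6 -0.3 -5.3] gap 49.7 q [ -7.6  35.   88.9   0.   56.  -31.1]
tool shift mm [-0.1 -1.1  7.2]  units [-0.0002 -0.0018  0.012 ]  rows 0.2
cur yaw 23.46 turn deg [ 0.15  0.08 -0.05]  units [ 0.0016  0.0009 -0.0005] rows 0.0 q6 -31.1
[ 0.06653118 -0.04432212  0.07659488] [-0.50232813  0.44690977  5.33536505]
```

```bash
python3 -m creep '[{"ax":0.0016,"ay":0.001,"az":0,"dx":0.0005,"dy":-0.002,"dz":0.003,"claw":0}]'; python3 -m creep '[{"ax":0,"ay":0,"az":0,"dx":0,"dy":-0.0005,"dz":0.003,"claw":0}]'; python3 -c "
from h import *
st();go([.5703,.0403,.0598],23.5);o=status.get_obs();R=o['tool_rot'];print(R.T@o['moment'],R.T@o['force'])"
```

```text
clock: 5.72
tcp_pos: [0.5704, 0.0405, 0.0654]
tool_rot: [[-0.398, 0.917, 0.001], [0.917, 0.398, -0.0], [-0.001, 0.001, -1.0]]
force: [1.9, -1.6, -5.3]
finger_gap: 0.0499
clock: 5.8
tcp_pos: [0.5702, 0.0403, 0.0635]
tool_rot: [[-0.398, 0.917, 0.002], [0.917, 0.398, -0.0], [-0.001, 0.001, -1.0]]
force: [-0.5, 0.1, -5.3]
finger_gap: 0.0498
t 5.80 tcp [570.2  40.3  63.5] yaw 23.45 tilt [ 0.09 -0.02] F [-0.5  0.1 -5.3] gap 49.8 q [ -7.7  35.2  89.1  -0.   55.6 -31.1]
tool shift mm [-0.   0.1  3.7]  units [-0.0001  0.0002  0.0061]  rows 0.1
cur yaw 23.45 turn deg [ 0.08  0.05 -0.05]  units [ 0.0009  0.0006 -0.0005] rows 0.0 q6 -31.1
[ 0.08209185 -0.02759199 -0.03428613] [ 0.29526015 -0.38012435  5.29366691]
```

It has dropped in with no force. Continuing down.

```bash
python3 -m creep '[{"ax":0.001,"ay":0.0005,"az":0,"dx":0,"dy":0,"dz":0.004,"claw":0}]'; python3 -m creep '[{"ax":0,"ay":0,"az":0,"dx":0.0003,"dy":0,"dz":0.003,"claw":0}]';python3 -m creep '[{"ax":0,"ay":0,"az":0,"dx":0.0003,"dy":0,"dz":0.002,"claw":0}]'; python3 -c "
from h import *
st();go([.5703,.0403,.0598],23.5);o=status.get_obs();R=o['tool_rot'];print(R.T@o['moment'],R.T@o['force'])"
```

```text
clock: 5.88
tcp_pos: [0.5701, 0.0403, 0.0608]
tool_rot: [[-0.398, 0.917, -0.0], [0.917, 0.398, -0.0], [-0.0, -0.0, -1.0]]
force: [-0.2, -0.1, -5.4]
finger_gap: 0.0496
clock: 5.97
tcp_pos: [0.5701, 0.0403, 0.0597]
tool_rot: [[-0.398, 0.917, -0.0], [0.917, 0.398, -0.001], [-0.0, -0.001, -1.0]]
force: [-11.3, -2.0, 22.2]
finger_gap: 0.0495
clock: 6.05
tcp_pos: [0.5701, 0.0403, 0.0597]
tool_rot: [[-0.398, 0.917, -0.0], [0.917, 0.398, -0.001], [-0.001, -0.001, -1.0]]
force: [-9.5, -2.1, 15.3]
finger_gap: 0.0495
t 6.05 tcp [570.1  40.3  59.7] yaw 23.47 tilt [-0.01 -0.06] F [-9.5 -2.1 15.3] gap 49.5 q [ -7.7  35.6  89.2  -0.1  55.2 -31.1]
tool shift mm [-0.1  0.2 -0.1]  units [-0.0001  0.0004 -0.0001]  rows 0.0
cur yaw 23.47 turn deg [-0.04  0.05 -0.03]  units [-0.0004  0.0006 -0.0003] rows 0.0 q6 -31.1
[1.14234946 0.24781263 0.01065327] [  1.87885199  -9.59462376 -15.25581515]
```

Seated at the expected height (59.7 vs 59.8). Opening and rising.

```bash
python3 -m creep '[{"ax":0,"ay":0,"az":0,"dx":0,"dy":0,"dz":-0.0005,"claw":0.8},{"ax":0,"ay":0,"az":0,"dx":0,"dy":0,"dz":0,"claw":0.8},{"ax":0,"ay":0,"az":0,"dx":0,"dy":0,"dz":0,"claw":0.8},{"ax":0,"ay":0,"az":0,"dx":0,"dy":0,"dz":0,"claw":0.8},{"ax":0,"ay":0,"az":0,"dx":0,"dy":0,"dz":-0.02,"claw":0.8},{"ax":0,"ay":0,"az":0,"dx":0,"dy":0,"dz":-0.05,"claw":0.8},{"ax":0,"ay":0,"az":0,"dx":0,"dy":0,"dz":-0.06,"claw":0.8},{"ax":0,"ay":0,"az":0,"dx":0,"dy":0,"dz":-0.06,"claw":0.8},{"ax":0,"ay":0,"az":0,"dx":0,"dy":0,"dz":0,"claw":0.8}]'; python3 -c "
from h import *
import json
st(); i=vision.camera_info('wrist'); json.dump({k:np.array(v).tolist() for k,v in i.items()},open('w4.json','w')); im=snap('wrist','w4')
c=im[80:330,130:390]; cv2.imwrite('pics/w4.png',cv2.resize(c,None,fx=2.3,fy=2.3,interpolation=cv2.INTER_CUBIC))"
```

```text
clock: 6.8
tcp_pos: [0.5702, 0.0407, 0.1818]
tool_rot: [[-0.398, 0.917, 0.0], [0.917, 0.398, -0.001], [-0.001, 0.0, -1.0]]
force: [0.4, 0.3, 1.0]
finger_gap: 0.0706
t 6.80 tcp [570.2  40.7 181.8] yaw 23.48 tilt [ 0.02 -0.03] F [0.4 0.3 1. ] gap 70.6 q [ -7.6  26.9  82.8  -0.   70.2 -31.1]
```

View pics/w4.png

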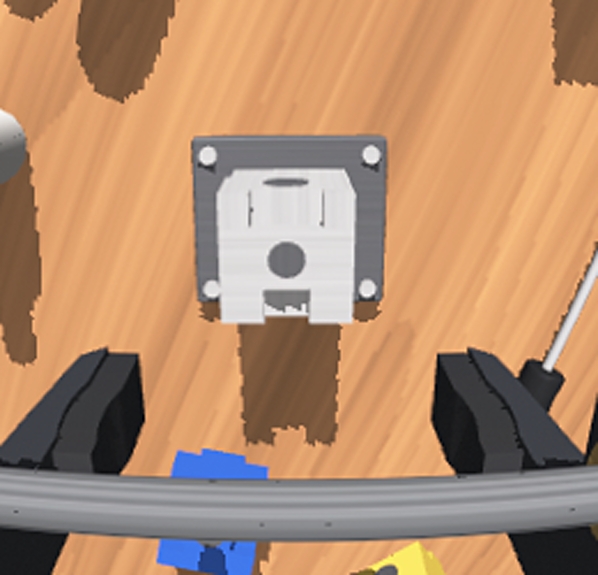

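```bash
python3 -c "
from h import *
im=cv2.imread('pics/w4_raw.png'); c=im[145:230,210:300]; cv2.imwrite('pics/w4z.png',cv2.resize(c,None,fx=6,fy=6,interpolation=cv2.INTER_CUBIC))"
```

```text
(no output)
```

View pics/w4z.png

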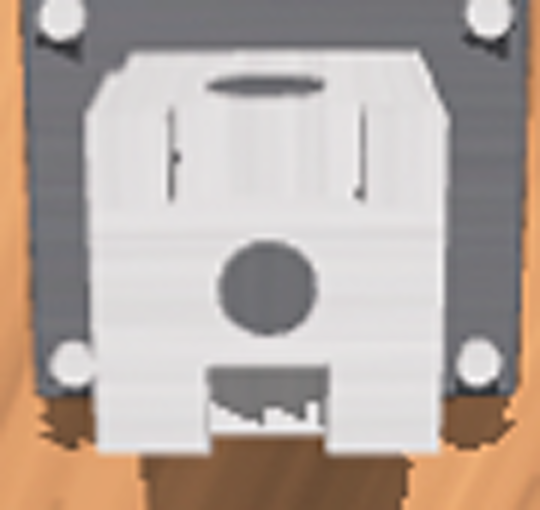

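```bash
python3 -c "
from h import *
import json
i=json.load(open('w4.json'))
P=quad('wrist',[(86,113),(448,112),(441,453),(98,453)],.078,(210,145),6,i)
Q=quad('wrist',[(268,288)],.078,(210,145),6,i)
o=status.get_obs(); 
print('rel tcp tool',np.round([(o['tool_rot'].T@(np.array([*p,0])-o['tcp_pos']*1000))[:2] for p in [P.mean(0),Q[0]]],1))
plan([.4636,-.2841,.2],24.6+90)
"
```

```text
pts [[534.3, 57.2], [579.8, 77.1], [600.1, 31.3], [554.4, 11.5]]
sides [49.7 50.1 49.8 50. ] diag [70.7 70.4] centre [567.2  44.3]
yaw 0->1 23.53  3->0 113.85
pts [[567.2, 44.2]]
rel tcp tool [[ 3.8  0. ]
 [ 3.7 -0. ]]
rows 13 turn -88.9 q6 end approx 33.9
1 az 0.076 dx -0.0328 dy -0.0290 dz -0.0027
2 az 0.076 dx -0.0360 dy -0.0249 dz -0.0027
3 az 0.076 dx -0.0387 dy -0.0204 dz -0.0027
4 az 0.076 dx -0.0409 dy -0.0157 dz -0.0027
5 az 0.076 dx -0.0425 dy -0.0107 dz -0.0027
6 az 0.076 dx -0.0434 dy -0.0056 dz -0.0027
7 az 0.076 dx -0.0438 dy -0.0004 dz -0.0027
8 az 0.076 dx -0.0435 dy 0.0049 dz -0.0027
9 az 0.076 dx -0.0426 dy 0.0100 dz -0.0027
10 az 0.076 dx -0.0412 dy 0.0150 dz -0.0027
11 az 0.076 dx -0.0391 dy 0.0198 dz -0.0027
12 az 0.076 dx -0.0364 dy 0.0243 dz -0.0027
13 az 0.076 dx -0.0333 dy 0.0285 dz -0.0027
```

```bash
python3 -m creep '[{"ax":0,"ay":0,"az":0.076,"dx":-0.033,"dy":-0.029,"dz":-0.0027,"claw":0.4},{"ax":0,"ay":0,"az":0.076,"dx":-0.036,"dy":-0.025,"dz":-0.0027,"claw":0.4},{"ax":0,"ay":0,"az":0.076,"dx":-0.039,"dy":-0.02,"dz":-0.0027,"claw":0.4},{"ax":0,"ay":0,"az":0.076,"dx":-0.041,"dy":-0.016,"dz":-0.0027,"claw":0.4},{"ax":0,"ay":0,"az":0.076,"dx":-0.0425,"dy":-0.011,"dz":-0.0027,"claw":0.4},{"ax":0,"ay":0,"az":0.076,"dx":-0.0435,"dy":-0.0055,"dz":-0.0027,"claw":0.4},{"ax":0,"ay":0,"az":0.076,"dx":-0.044,"dy":-0.0005,"dz":-0.0027,"claw":0.4},{"ax":0,"ay":0,"az":0.076,"dx":-0.0435,"dy":0.005,"dz":-0.0027,"claw":0.4},{"ax":0,"ay":0,"az":0.076,"dx":-0.0425,"dy":0.01,"dz":-0.0027,"claw":0.4},{"ax":0,"ay":0,"az":0.076,"dx":-0.041,"dy":0.015,"dz":-0.0027,"claw":0.4},{"ax":0,"ay":0,"az":0.076,"dx":-0.039,"dy":0.02,"dz":-0.0027,"claw":0.4},{"ax":0,"ay":0,"az":0.076,"dx":-0.036,"dy":0.024,"dz":-0.0027,"claw":0.4},{"ax":0,"ay":0,"az":0.07,"dx":-0.02,"dy":0.015,"dz":-0.002,"claw":0.4},{"ax":0,"ay":0,"az":0,"dx":0,"dy":0,"dz":0,"claw":0.4}]'; python3 -c "
from h import *
st();go([.4636,-.2841,.2],24.6+90)
import json
i=vision.camera_info('wrist'); json.dump({k:np.array(v).tolist() for k,v in i.items()},open('w5.json','w')); im=snap('wrist','w5')
c=im[100:290,150:370]; cv2.imwrite('pics/w5.png',cv2.resize(c,None,fx=3,fy=3,interpolation=cv2.INTER_CUBIC))"
```

```text
clock: 8.02
tcp_pos: [0.4481, -0.2808, 0.1921]
tool_rot: [[0.933, 0.359, -0.016], [0.359, -0.933, 0.009], [-0.012, -0.014, -1.0]]
force: [0.8, 0.4, 0.2]
finger_gap: 0.0353
t 8.02 tcp [ 448.1 -280.8  192.1] yaw -68.95 tilt [-0.91  0.5 ] F [0.8 0.4 0.2] gap 35.3 q [-44.6  21.7  89.   -0.3  70.3  24.4]
tool shift mm [13.2  8.6 -8.1]  units [ 0.022   0.0143 -0.0136]  rows 0.4
cur yaw -68.95 turn deg [-0.82  0.65 -3.54]  units [-0.0091  0.0072 -0.0394] rows 0.5 q6 24.4
```

View pics/w5.png

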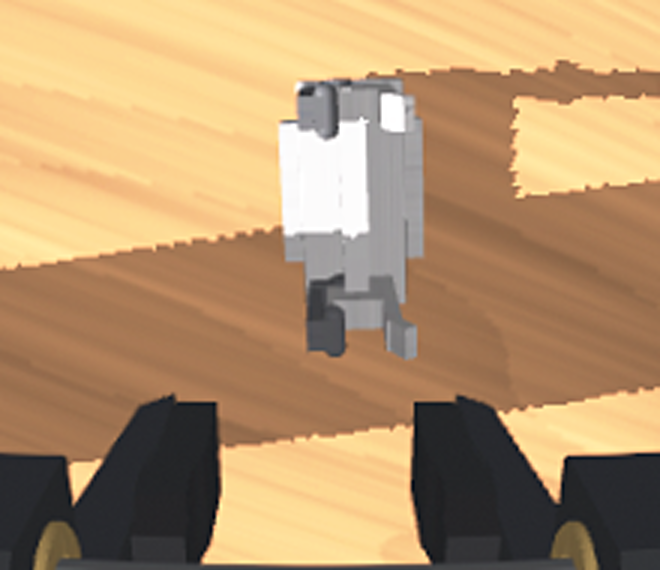

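```bash
python3 -m creep '[{"ax":-0.009,"ay":0.007,"az":-0.02,"dx":0.01,"dy":0.01,"dz":0.02,"claw":0.4},{"ax":0,"ay":0,"az":0,"dx":0,"dy":0,"dz":0.01,"claw":0.4},{"ax":0,"ay":0,"az":0,"dx":0,"dy":0,"dz":0,"claw":0.4}]'; python3 -c "
from h import *
st()
import json
i=vision.camera_info('wrist'); json.dump({k:np.array(v).tolist() for k,v in i.items()},open('w6.json','w')); im=snap('wrist','w6')
c=im[120:250,200:320]; cv2.imwrite('pics/w6.png',cv2.resize(c,None,fx=4.5,fy=4.5,interpolation=cv2.INTER_CUBIC))"
```

```text
clock: 8.32
tcp_pos: [0.4566, -0.2804, 0.1722]
tool_rot: [[0.915, 0.404, -0.002], [0.404, -0.915, 0.002], [-0.0, -0.003, -1.0]]
force: [0.2, 0.2, -0.2]
finger_gap: 0.0354
t 8.32 tcp [ 456.6 -280.4  172.2] yaw -66.20 tilt [-0.09  0.14] F [ 0.2  0.2 -0.2] gap 35.4 q [-44.1  23.3  89.9   0.   67.   22.1]
```

View pics/w6.png

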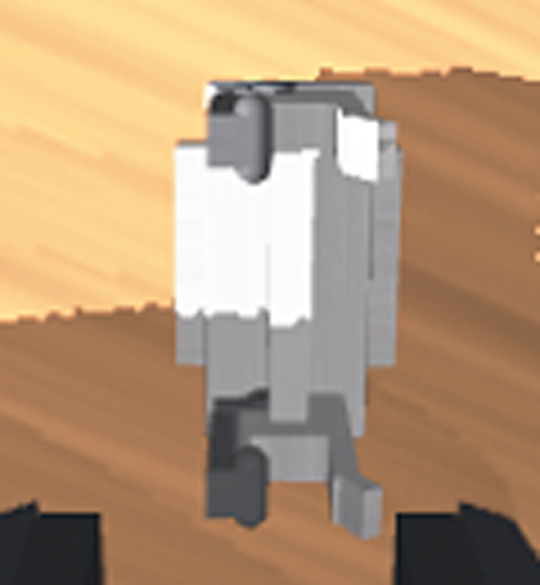

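```bash
python3 -c "
from h import *
im=cv2.imread('pics/w6_raw.png'); c=im[125:245,230:295]; c=cv2.resize(c,None,fx=7,fy=4.8,interpolation=cv2.INTER_CUBIC)
c=cv2.resize(im[130:225,230:300],None,fx=8,fy=6.2,interpolation=cv2.INTER_CUBIC)
g=cv2.createCLAHE(6,(6,6)).apply(cv2.cvtColor(c,cv2.COLOR_BGR2GRAY)); cv2.imwrite('pics/w6z.png',g)"
```

```text
(no output)
```

View pics/w6z.png

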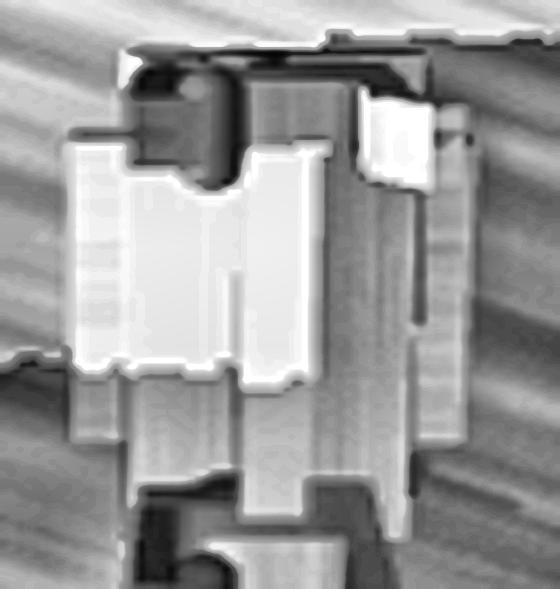

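```bash
python3 -c "
from h import *
import json
i=json.load(open('w6.json'));o=status.get_obs()
def P(x,y,z):
    return onz('wrist',(230+(x+.5)/8-.5,130+(y+.5)/6.2-.5),z,i)*1000
def S(l,p): print(l,np.round(p[:2],1),'tool',np.round((o['tool_rot'].T@(p-o['tcp_pos']*1000))[:2],1))
for l,a in dict(bl=(70,440,19),br=(466,440,19),tl=(67,140,19),tr=(472,140,19),rib_nl=(240,518,45),rib_nr=(304,518,45),rib_fl=(243,150,45),rib_fr=(318,150,45),brL=(124,400,27),brR=(411,400,27)).items(): S(l,P(a[0],a[1],a[2]/1000))
"
```

```text
bl [ 432.4 -272.6] tool [-19.  -16.5]
br [ 452.9 -319.1] tool [-19.   34.3]
tl [ 478.1 -252.7] tool [ 30.9 -16.2]
tr [ 498.4 -298.3] tool [31.  33.6]
rib_nl [ 437.2 -293.9] tool [-23.2   4.9]
rib_nr [ 440.3 -300.8] tool [-23.2  12.4]
rib_fl [ 488.8 -271.3] tool [33.1  5. ]
rib_fr [ 492.2 -278.9] tool [33.2 13.4]
brL [ 443.8 -275.5] tool [-9.8 -9.3]
brR [ 458.1 -308. ] tool [-9.7 26.2]
```

```bash
python3 -c "
from h import *
st();go([.4655,-.2857,.12],-66.3)"
```

```text
t 8.37 tcp [ 456.7 -280.4  172.6] yaw -66.21 tilt [-0.07  0.13] F [-0.1 -0.6 -0.4] gap 35.1 q [-44.1  23.3  89.9   0.   67.   22.1]
tool shift mm [ 6.   8.6 52.6]  units [0.0099 0.0143 0.0876]  rows 1.3
cur yaw -66.21 turn deg [-0.15  0.02  0.09]  units [-0.0016  0.0002  0.0011] rows 0.0 q6 22.1
```

```bash
python3 -m creep '[{"ax":-0.0016,"ay":0,"az":0,"dx":0.01,"dy":0.0143,"dz":0.02,"claw":0.4},{"ax":0,"ay":0,"az":0,"dx":0,"dy":0,"dz":0.04,"claw":0.4},{"ax":0,"ay":0,"az":0,"dx":0,"dy":0,"dz":0.02,"claw":0.4},{"ax":0,"ay":0,"az":0,"dx":0,"dy":0,"dz":0,"claw":0.4}]'; python3 -c "
from h import *
st();go([.4655,-.2857,.06],-66.3)"
```

```text
clock: 8.7
tcp_pos: [0.4673, -0.2835, 0.1251]
tool_rot: [[0.912, 0.41, 0.001], [0.41, -0.912, -0.001], [0.0, 0.002, -1.0]]
force: [-0.3, 0.8, 0.5]
finger_gap: 0.0355
t 8.70 tcp [ 467.3 -283.5  125.1] yaw -65.82 tilt [ 0.06 -0.08] F [-0.3  0.8  0.5] gap 35.5 q [-43.5  27.7  91.   -0.   61.2  22.3]
tool shift mm [-2.6  1.2 65.1]  units [-0.0043  0.002   0.1085]  rows 1.6
cur yaw -65.82 turn deg [ 0.09 -0.02  0.48]  units [ 0.001  -0.0002  0.0053] rows 0.1 q6 22.3
```

```bash
python3 -m creep '[{"ax":0.001,"ay":0,"az":0.0053,"dx":-0.0043,"dy":0.002,"dz":0.03,"claw":0.4},{"ax":0,"ay":0,"az":0,"dx":0,"dy":0,"dz":0.04,"claw":0.4},{"ax":0,"ay":0,"az":0,"dx":0,"dy":0,"dz":0.02,"claw":0.4},{"ax":0,"ay":0,"az":0,"dx":0,"dy":0,"dz":0,"claw":0.4}]'; python3 -c "
from h import *
st();go([.4655,-.2857,.039],-66.3)"
```

```text
clock: 9.03
tcp_pos: [0.4671, -0.2845, 0.073]
tool_rot: [[0.914, 0.406, 0.003], [0.406, -0.914, -0.002], [0.002, 0.003, -1.0]]
force: [-0.3, -0.3, -0.5]
finger_gap: 0.0354
t 9.03 tcp [ 467.1 -284.5   73. ] yaw -66.04 tilt [ 0.15 -0.12] F [-0.3 -0.3 -0.5] gap 35.4 q [-43.6  31.8  93.4   0.   54.6  22.4]
tool shift mm [-2.   0.4 34. ]  units [-0.0033  0.0006  0.0567]  rows 0.8
cur yaw -66.04 turn deg [ 0.17 -0.09  0.26]  units [ 0.0018 -0.001   0.0028] rows 0.0 q6 22.4
```

```bash
python3 -m creep '[{"ax":0.0018,"ay":-0.001,"az":0.0028,"dx":-0.0033,"dy":0.0006,"dz":0.03,"claw":0.4},{"ax":0,"ay":0,"az":0,"dx":0,"dy":0,"dz":0.015,"claw":0.4},{"ax":0,"ay":0,"az":0,"dx":0,"dy":0,"dz":0,"claw":0.4}]'; python3 -c "
from h import *
st();go([.4655,-.2857,.039],-66.3)"
```

```text
clock: 9.28
tcp_pos: [0.467, -0.2857, 0.0488]
tool_rot: [[0.915, 0.404, 0.003], [0.404, -0.915, -0.002], [0.001, 0.003, -1.0]]
force: [0.0, -0.2, -0.3]
finger_gap: 0.0352
t 9.28 tcp [ 467.  -285.7   48.8] yaw -66.16 tilt [ 0.14 -0.14] F [ 0.  -0.2 -0.3] gap 35.2 q [-43.7  34.   94.1  -0.   51.6  22.4]
tool shift mm [-1.4 -0.6  9.8]  units [-0.0023 -0.001   0.0163]  rows 0.2
cur yaw -66.16 turn deg [ 0.19 -0.08  0.14]  units [ 0.0021 -0.0008  0.0015] rows 0.0 q6 22.4
```

```bash
python3 -m creep '[{"ax":0.002,"ay":-0.001,"az":0.0015,"dx":-0.0023,"dy":-0.001,"dz":0.013,"claw":0.4},{"ax":0,"ay":0,"az":0,"dx":0,"dy":0,"dz":0.003,"claw":0},{"ax":0,"ay":0,"az":0,"dx":0,"dy":0,"dz":0,"claw":0}]'; python3 -c "
from h import *
st();go([.4655,-.2857,.039],-66.3)"
```

```text
clock: 9.53
tcp_pos: [0.4666, -0.2862, 0.0413]
tool_rot: [[0.915, 0.403, 0.002], [0.403, -0.915, -0.002], [0.001, 0.003, -1.0]]
force: [-1.5, 0.1, 0.2]
finger_gap: 0.0241
t 9.53 tcp [ 466.6 -286.2   41.3] yaw -66.25 tilt [ 0.12 -0.14] F [-1.5  0.1  0.2] gap 24.1 q [-43.8  34.7  94.3  -0.   50.7  22.5]
tool shift mm [-0.8 -0.9  2.3]  units [-0.0014 -0.0015  0.0038]  rows 0.1
cur yaw -66.25 turn deg [ 0.18 -0.06  0.05]  units [ 0.002  -0.0006  0.0006] rows 0.0 q6 22.5
```

```bash
python3 -m creep '[{"ax":0.002,"ay":0,"az":0,"dx":-0.0014,"dy":-0.0015,"dz":0.0035,"claw":0},{"ax":0,"ay":0,"az":0,"dx":0,"dy":0,"dz":0.0005,"claw":0},{"ax":0,"ay":0,"az":0,"dx":0,"dy":0,"dz":0,"claw":0},{"ax":0,"ay":0,"az":0,"dx":0,"dy":0,"dz":0,"claw":0},{"ax":0,"ay":0,"az":0,"dx":0,"dy":0,"dz":0,"claw":0}]' 60; python3 -c "
from h import *
st();go([.4655,-.2857,.039],-66.3)"
```

```text
clock: 9.95
tcp_pos: [0.4657, -0.2859, 0.0398]
tool_rot: [[0.915, 0.403, 0.002], [0.403, -0.915, -0.0], [0.002, 0.001, -1.0]]
force: [-1.2, -0.9, -1.3]
finger_gap: 0.0072
t 9.95 tcp [ 465.7 -285.9   39.8] yaw -66.24 tilt [ 0.1  -0.01] F [-1.2 -0.9 -1.3] gap 7.2 q [-43.9  34.8  94.5   0.1  50.6  22.3]
tool shift mm [-0.1 -0.3  0.8]  units [-0.0002 -0.0005  0.0014]  rows 0.0
cur yaw -66.24 turn deg [ 0.06 -0.09  0.06]  units [ 0.0006 -0.001   0.0007] rows 0.0 q6 22.3
```

```bash
python3 -m creep '[{"ax":0,"ay":0,"az":0,"dx":0,"dy":0,"dz":-0.02,"claw":0},{"ax":0,"ay":0,"az":0,"dx":0,"dy":0,"dz":-0.06,"claw":0},{"ax":0,"ay":0,"az":0,"dx":0,"dy":0,"dz":-0.06,"claw":0}]'; python3 -c "
from h import *
st();plan([.5672,.0443,.19],-66.5)"
```

```text
clock: 10.2
tcp_pos: [0.4625, -0.2832, 0.1189]
tool_rot: [[0.915, 0.403, -0.01], [0.403, -0.915, 0.011], [-0.005, -0.014, -1.0]]
force: [0.4, -0.4, -2.0]
finger_gap: 0.0072
t 10.20 tcp [ 462.5 -283.2  118.9] yaw -66.25 tilt [-0.58  0.64] F [ 0.4 -0.4 -2. ] gap 7.2 q [-43.9  28.1  91.5   0.1  61.3  22.3]
rows 9 turn -0.2 q6 end approx 71.0
1 az 0.003 dx 0.0422 dy -0.0477 dz -0.0132
2 az 0.000 dx 0.0420 dy -0.0479 dz -0.0132
3 az 0.000 dx 0.0420 dy -0.0479 dz -0.0132
4 az 0.000 dx 0.0420 dy -0.0479 dz -0.0132
5 az 0.000 dx 0.0420 dy -0.0479 dz -0.0132
6 az 0.000 dx 0.0420 dy -0.0479 dz -0.0132
7 az 0.000 dx 0.0420 dy -0.0479 dz -0.0132
8 az 0.000 dx 0.0420 dy -0.0479 dz -0.0132
9 az 0.000 dx 0.0420 dy -0.0479 dz -0.0132
```

```bash
python3 -m creep '[{"ax":0,"ay":0,"az":0,"dx":0.025,"dy":-0.03,"dz":-0.02,"claw":0},{"ax":0,"ay":0,"az":0,"dx":0.042,"dy":-0.048,"dz":-0.015,"claw":0},{"ax":0,"ay":0,"az":0,"dx":0.042,"dy":-0.048,"dz":-0.015,"claw":0},{"ax":0,"ay":0,"az":0,"dx":0.042,"dy":-0.048,"dz":-0.015,"claw":0},{"ax":0,"ay":0,"az":0,"dx":0.042,"dy":-0.048,"dz":-0.015,"claw":0},{"ax":0,"ay":0,"az":0,"dx":0.042,"dy":-0.048,"dz":-0.015,"claw":0},{"ax":0,"ay":0,"az":0,"dx":0.042,"dy":-0.048,"dz":-0.01,"claw":0},{"ax":0,"ay":0,"az":0,"dx":0.038,"dy":-0.044,"dz":0,"claw":0},{"ax":0,"ay":0,"az":0,"dx":0.015,"dy":-0.018,"dz":0,"claw":0},{"ax":0,"ay":0,"az":0,"dx":0,"dy":0,"dz":0,"claw":0}]'; python3 -c "
from h import *
st();go([.5672,.0443,.14],-66.5)
import json
i=vision.camera_info('wrist'); json.dump({k:np.array(v).tolist() for k,v in i.items()},open('w7.json','w')); im=snap('wrist','w7')
c=im[60:330,130:390]; cv2.imwrite('pics/w7.png',cv2.resize(c,None,fx=2.2,fy=2.2,interpolation=cv2.INTER_CUBIC))"
```

```text
clock: 11.03
tcp_pos: [0.5564, 0.0158, 0.1931]
tool_rot: [[0.917, 0.398, -0.002], [0.398, -0.917, 0.005], [0.001, -0.006, -1.0]]
force: [0.1, -0.1, -3.3]
finger_gap: 0.0073
t 11.03 tcp [556.4  15.8 193.1] yaw -66.52 tilt [-0.09  0.3 ] F [ 0.1 -0.1 -3.3] gap 7.3 q [-10.6  24.5  84.7   0.3  70.9  55.9]
tool shift mm [ 21.2 -21.5  53.2]  units [ 0.0353 -0.0358  0.0887]  rows 1.5
cur yaw -66.52 turn deg [-0.32 -0.04 -0.02]  units [-0.0035 -0.0004 -0.0003] rows 0.0 q6 55.9
```

View pics/w7.png

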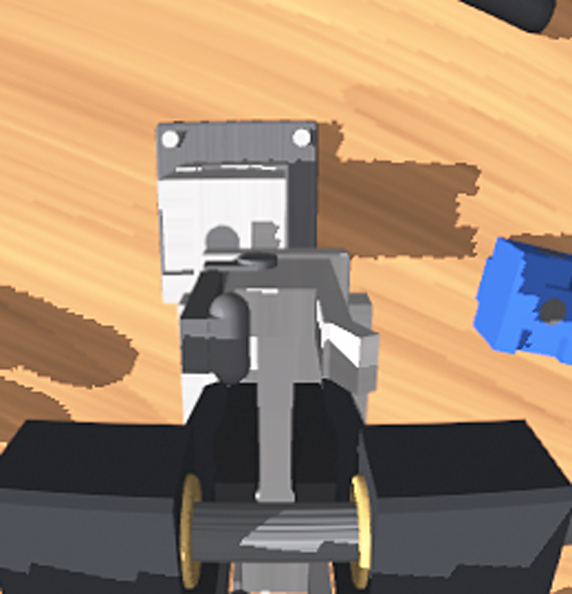

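```bash
python3 -c "
from h import *
im=cv2.imread('pics/w7_raw.png'); c=im[125:200,190:290]; cv2.imwrite('pics/w7z.png',cv2.resize(c,None,fx=7,fy=7,interpolation=cv2.INTER_CUBIC))"
```

```text
(no output)
```

View pics/w7z.png

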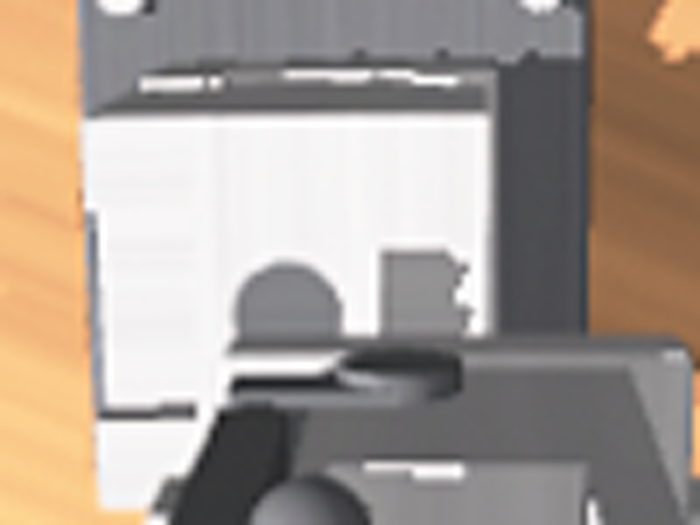

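```bash
python3 -c "
from h import *
import json
i=json.load(open('w7.json'))
P=quad('wrist',[(290,316),(82,118),(492,113)],.078,(190,125),7,i)
v=P[2]-P[1];print(np.degrees(np.arctan2(v[1],v[0])),np.linalg.norm(v)); n=np.array([v[1],-v[0]])/np.linalg.norm(v); n=-n*np.sign(n[0]); print((P[1]+P[2])/2+25*n)"
```

```text
pts [[567.6, 43.4], [580.5, 76.6], [600.6, 30.6]]
-66.37000423959691 50.163633551326036
[567.61624342  43.59156135]
```

```bash
python3 -m creep '[{"ax":-0.0035,"ay":0,"az":0,"dx":0.018,"dy":-0.018,"dz":0.02,"claw":0},{"ax":0,"ay":0,"az":0,"dx":0.016,"dy":-0.016,"dz":0.04,"claw":0},{"ax":0,"ay":0,"az":0,"dx":0,"dy":0,"dz":0.02,"claw":0},{"ax":0,"ay":0,"az":0,"dx":0,"dy":0,"dz":0,"claw":0}]'; python3 -c "
from h import *
st();go([.5676,.0436,.122],-66.4)"
```

```text
clock: 11.42
tcp_pos: [0.5664, 0.0384, 0.1433]
tool_rot: [[0.919, 0.395, 0.0], [0.395, -0.919, -0.002], [-0.001, 0.002, -1.0]]
force: [0.1, 0.5, -2.4]
finger_gap: 0.0076
t 11.42 tcp [566.4  38.4 143.3] yaw -66.73 tilt [ 0.01 -0.1 ] F [ 0.1  0.5 -2.4] gap 7.6 q [-7.9 28.8 86.1 -0.1 65.1 58.9]
tool shift mm [ 3.1 -4.3 21.3]  units [ 0.0052 -0.0072  0.0355]  rows 0.5
cur yaw -66.73 turn deg [ 0.09  0.03 -0.33]  units [ 0.001   0.0004 -0.0037] rows 0.0 q6 58.9
```

```bash
python3 -m creep '[{"ax":0.001,"ay":0,"az":-0.0037,"dx":0.0052,"dy":-0.0072,"dz":0.02,"claw":0},{"ax":0,"ay":0,"az":0,"dx":0,"dy":0,"dz":0.01,"claw":0},{"ax":0,"ay":0,"az":0,"dx":0,"dy":0,"dz":0,"claw":0}]'; python3 -c "
from h import *
st();go([.5676,.0436,.117],-66.4)"
```

```text
clock: 11.67
tcp_pos: [0.5675, 0.0412, 0.1242]
tool_rot: [[0.917, 0.398, -0.001], [0.398, -0.917, -0.0], [-0.001, 0.0, -1.0]]
force: [-0.3, -0.9, -3.5]
finger_gap: 0.0072
t 11.67 tcp [567.5  41.2 124.2] yaw -66.55 tilt [-0.06 -0.03] F [-0.3 -0.9 -3.5] gap 7.2 q [-7.6 30.3 86.9 -0.  62.9 58.9]
tool shift mm [ 1.1 -2.1  7.2]  units [ 0.0018 -0.0036  0.0121]  rows 0.2
cur yaw -66.55 turn deg [ 0.    0.07 -0.15]  units [ 0.      0.0008 -0.0017] rows 0.0 q6 58.9
```

```bash
python3 -m creep '[{"ax":0,"ay":0.001,"az":-0.0017,"dx":0.002,"dy":-0.0045,"dz":0.005,"claw":0}]';python3 -m creep '[{"ax":0,"ay":0,"az":0,"dx":0,"dy":-0.001,"dz":0.003,"claw":0}]'; python3 -c "
from h import *
st();go([.5676,.0436,.117],-66.4)"
```

```text
clock: 11.75
tcp_pos: [0.5678, 0.0434, 0.1216]
tool_rot: [[0.917, 0.4, 0.001], [0.4, -0.917, -0.0], [0.001, 0.001, -1.0]]
force: [-0.6, 0.4, -1.9]
finger_gap: 0.0074
clock: 11.83
tcp_pos: [0.5676, 0.044, 0.1198]
tool_rot: [[0.917, 0.399, 0.002], [0.399, -0.917, -0.0], [0.001, 0.001, -1.0]]
force: [0.3, 1.1, -3.5]
finger_gap: 0.007
t 11.83 tcp [567.6  44.  119.8] yaw -66.46 tilt [ 0.09 -0.  ] F [ 0.3  1.1 -3.5] gap 7.0 q [-7.4 30.6 87.2  0.  62.2 59.1]
tool shift mm [-0.1  0.3  2.8]  units [-0.0002  0.0006  0.0046]  rows 0.1
cur yaw -66.46 turn deg [ 0.04 -0.08 -0.06]  units [ 0.0004 -0.0009 -0.0007] rows 0.0 q6 59.1
```

```bash
python3 -m creep '[{"ax":0,"ay":0,"az":-0.0007,"dx":0,"dy":0.0006,"dz":0.004,"claw":0}]';python3 -m creep '[{"ax":0,"ay":0,"az":0,"dx":0,"dy":0,"dz":0.003,"claw":0}]';python3 -m creep '[{"ax":0,"ay":0,"az":0,"dx":0,"dy":0,"dz":0.003,"claw":0}]'; python3 -c "
from h import *
st();go([.5676,.0436,.1108],-66.4);o=status.get_obs();R=o['tool_rot'];print(R.T@o['moment'],R.T@o['force'])"
```

```text
clock: 11.92
tcp_pos: [0.5679, 0.0436, 0.1177]
tool_rot: [[0.916, 0.4, 0.002], [0.4, -0.916, -0.0], [0.002, 0.001, -1.0]]
force: [-0.8, 0.0, -2.3]
finger_gap: 0.0073
clock: 12.0
tcp_pos: [0.568, 0.0435, 0.116]
tool_rot: [[0.916, 0.401, 0.003], [0.401, -0.916, -0.0], [0.003, 0.001, -1.0]]
force: [-0.1, -0.0, -2.6]
finger_gap: 0.0074
clock: 12.08
tcp_pos: [0.5681, 0.0434, 0.1143]
tool_rot: [[0.916, 0.401, 0.003], [0.401, -0.916, -0.0], [0.003, 0.002, -1.0]]
force: [0.3, -0.6, -2.7]
finger_gap: 0.0075
t 12.08 tcp [568.1  43.4 114.3] yaw -66.39 tilt [ 0.2  -0.02] F [ 0.3 -0.6 -2.7] gap 7.5 q [-7.4 31.  87.4  0.  61.4 59. ]
tool shift mm [-0.4 -0.4  3.5]  units [-0.0007 -0.0006  0.0058]  rows 0.1
cur yaw -66.39 turn deg [ 0.1  -0.18  0.01]  units [ 0.0011 -0.0019  0.0001] rows 0.0 q6 59.0
[ 0.07289446 -0.12314176 -0.01652737] [0.01860419 0.61563611 2.72466707]
```

Going in freely. Continuing down to seat.

```bash
python3 -m creep '[{"ax":0.001,"ay":-0.002,"az":0,"dx":-0.0007,"dy":-0.0006,"dz":0.004,"claw":0}]';python3 -m creep '[{"ax":0,"ay":0,"az":0,"dx":0,"dy":0,"dz":0.0025,"claw":0}]';python3 -m creep '[{"ax":0,"ay":0,"az":0,"dx":0,"dy":0,"dz":0.002,"claw":0}]'; python3 -c "
from h import *
st();go([.5676,.0436,.1108],-66.4);o=status.get_obs();R=o['tool_rot'];print(R.T@o['moment'],R.T@o['force'])"
```

```text
clock: 12.17
tcp_pos: [0.5678, 0.0435, 0.112]
tool_rot: [[0.916, 0.401, 0.001], [0.401, -0.916, -0.0], [0.0, 0.001, -1.0]]
force: [0.5, 0.1, -2.5]
finger_gap: 0.0071
clock: 12.25
tcp_pos: [0.5678, 0.0435, 0.1108]
tool_rot: [[0.916, 0.401, 0.0], [0.401, -0.916, -0.0], [0.0, 0.0, -1.0]]
force: [-6.8, 0.9, 15.9]
finger_gap: 0.007
clock: 12.33
tcp_pos: [0.5679, 0.0436, 0.1108]
tool_rot: [[0.916, 0.401, 0.001], [0.401, -0.916, -0.0], [0.001, 0.001, -1.0]]
force: [-7.8, 1.2, 17.1]
finger_gap: 0.007
t 12.33 tcp [567.9  43.6 110.8] yaw -66.38 tilt [ 0.06 -0.03] F [-7.8  1.2 17.1] gap 7.0 q [-7.4 31.3 87.5 -0.  61.1 59. ]
tool shift mm [-0.3 -0.1  0. ]  units [-0.0004 -0.0002  0.    ]  rows 0.0
cur yaw -66.38 turn deg [ 0.05 -0.04  0.02]  units [ 0.0005 -0.0005  0.0003] rows 0.0 q6 59.0
[ 0.61893391 -1.28471616  0.05677701] [ -6.68752812  -4.17960656 -17.08500552]
```

```bash
python3 -m creep '[{"ax":0,"ay":0,"az":0,"dx":0,"dy":0,"dz":-0.0005,"claw":0.4},{"ax":0,"ay":0,"az":0,"dx":0,"dy":0,"dz":0,"claw":0.4},{"ax":0,"ay":0,"az":0,"dx":0,"dy":0,"dz":0,"claw":0.4},{"ax":0,"ay":0,"az":0,"dx":0,"dy":0,"dz":0,"claw":0.4},{"ax":0,"ay":0,"az":0,"dx":0,"dy":0,"dz":-0.01,"claw":0.4},{"ax":0,"ay":0,"az":0,"dx":0,"dy":0,"dz":-0.05,"claw":0.4},{"ax":0,"ay":0,"az":0,"dx":0,"dy":0,"dz":-0.068,"claw":0.4},{"ax":0,"ay":0,"az":0,"dx":0,"dy":0,"dz":-0.068,"claw":0.4},{"ax":0,"ay":0,"az":0,"dx":0,"dy":0,"dz":-0.03,"claw":0.4},{"ax":0,"ay":0,"az":0,"dx":0,"dy":0,"dz":0,"claw":0.4}]'; python3 -c "
from h import *
st()
import json
i=vision.camera_info('wrist'); json.dump({k:np.array(v).tolist() for k,v in i.items()},open('w8.json','w')); im=snap('wrist','w8')
c=im[120:250,180:330]; cv2.imwrite('pics/w8.png',cv2.resize(c,None,fx=4.5,fy=4.5,interpolation=cv2.INTER_CUBIC))"
```

```text
clock: 13.17
tcp_pos: [0.5674, 0.0436, 0.2544]
tool_rot: [[0.916, 0.401, 0.001], [0.401, -0.916, -0.0], [0.001, 0.001, -1.0]]
force: [0.4, 0.5, -0.0]
finger_gap: 0.0352
t 13.17 tcp [567.4  43.6 254.4] yaw -66.38 tilt [ 0.05 -0.03] F [ 0.4  0.5 -0. ] gap 35.2 q [-7.4 23.2 77.2 -0.  79.5 59. ]
```

View pics/w8.png

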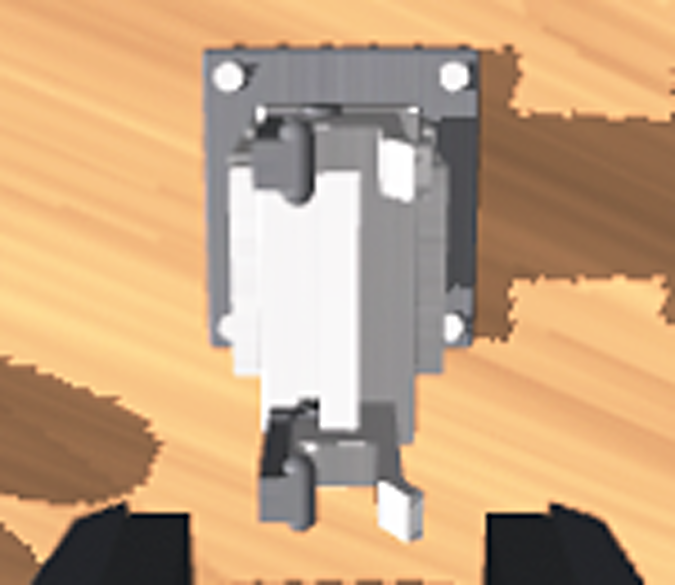

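```bash
python3 -c "
from h import *
import json
i=json.load(open('w8.json'))
quad('wrist',[(233,375),(443,374)],.09,(180,120),4.5,i)
quad('wrist',[(320,430),(358,430)],.116,(180,120),4.5,i)
plan([.436,.222,.16],-16)"
```

```text
pts [[534.7, 56.1], [554.8, 10.5]]
pts [[539.2, 35.2], [542.5, 27.5]]
rows 8 turn 50.4 q6 end approx 43.0
1 az -0.070 dx -0.0101 dy -0.0450 dz 0.0193
2 az -0.070 dx -0.0052 dy -0.0458 dz 0.0193
3 az -0.070 dx -0.0001 dy -0.0461 dz 0.0193
4 az -0.070 dx 0.0050 dy -0.0458 dz 0.0193
5 az -0.070 dx 0.0100 dy -0.0450 dz 0.0193
6 az -0.070 dx 0.0148 dy -0.0437 dz 0.0193
7 az -0.070 dx 0.0195 dy -0.0418 dz 0.0193
8 az -0.070 dx 0.0240 dy -0.0394 dz 0.0193
```

```bash
python3 -m creep '[{"ax":0,"ay":0,"az":-0.07,"dx":-0.01,"dy":-0.045,"dz":0,"claw":0.4},{"ax":0,"ay":0,"az":-0.07,"dx":-0.005,"dy":-0.046,"dz":0,"claw":0.4},{"ax":0,"ay":0,"az":-0.07,"dx":0,"dy":-0.046,"dz":0.02,"claw":0.4},{"ax":0,"ay":0,"az":-0.07,"dx":0.005,"dy":-0.046,"dz":0.025,"claw":0.4},{"ax":0,"ay":0,"az":-0.07,"dx":0.01,"dy":-0.045,"dz":0.025,"claw":0.4},{"ax":0,"ay":0,"az":-0.07,"dx":0.015,"dy":-0.044,"dz":0.025,"claw":0.4},{"ax":0,"ay":0,"az":-0.07,"dx":0.0195,"dy":-0.042,"dz":0.025,"claw":0.4},{"ax":0,"ay":0,"az":-0.07,"dx":0.024,"dy":-0.039,"dz":0.02,"claw":0.4},{"ax":0,"ay":0,"az":0,"dx":0,"dy":0,"dz":0,"claw":0.4}]'; python3 -c "
from h import *
st();go([.436,.222,.15],-16)
import json
i=vision.camera_info('wrist'); json.dump({k:np.array(v).tolist() for k,v in i.items()},open('w9.json','w')); im=snap('wrist','w9')
c=im[60:330,130:390]; cv2.imwrite('pics/w9.png',cv2.resize(c,None,fx=2.2,fy=2.2,interpolation=cv2.INTER_CUBIC))"
```

```text
clock: 13.97
tcp_pos: [0.4217, 0.2249, 0.1519]
tool_rot: [[0.238, 0.971, -0.019], [0.971, -0.238, -0.004], [-0.008, -0.018, -1.0]]
force: [0.5, -0.8, -0.3]
finger_gap: 0.035
t 13.97 tcp [421.7 224.9 151.9] yaw -13.76 tilt [-1.09 -0.21] F [ 0.5 -0.8 -0.3] gap 35.0 q [1.400e+01 1.840e+01 1.004e+02 1.000e-01 6.230e+01 2.770e+01]
tool shift mm [ 0.6 14.6  1.6]  units [0.001  0.0244 0.0027]  rows 0.4
cur yaw -13.76 turn deg [-1.    0.49  2.24]  units [-0.0111  0.0054  0.0249] rows 0.3 q6 27.7
```

View pics/w9.png

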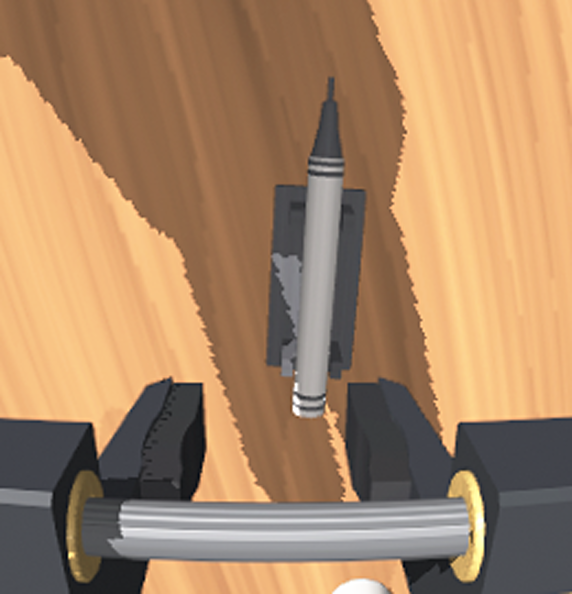

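```bash
python3 -c "
from h import *
import json
i=json.load(open('w9.json'))
P=quad('wrist',[(327,157),(309,413)],.032,(130,60),2.2,i)
v=P[0]-P[1];print(np.linalg.norm(v),np.degrees(np.arctan2(v[1],v[0])),P.mean(0))
print('park');quad('wrist',[(275,187),(366,191),(353,374),(267,364)],.006,(130,60),2.2,i)
im=cv2.imread('pics/w9_raw.png'); c=im[120:255,240:305]; cv2.imwrite('pics/w9z.png',cv2.resize(c,None,fx=4.4,fy=4.4,interpolation=cv2.INTER_CUBIC))"
```

```text
pts [[451.5, 272.7], [420.0, 167.0]]
110.29065833408399 73.41897190397177 [435.76170287 219.87239404]
park
pts [[427.7, 262.7], [465.8, 252.0], [442.6, 169.0], [404.4, 183.5]]
sides [39.6 86.2 40.8 82.6] diag [94.9 92. ] centre [435.1 216.8]
yaw 0->1 -18.30  3->0 74.00
```

View pics/w9z.png

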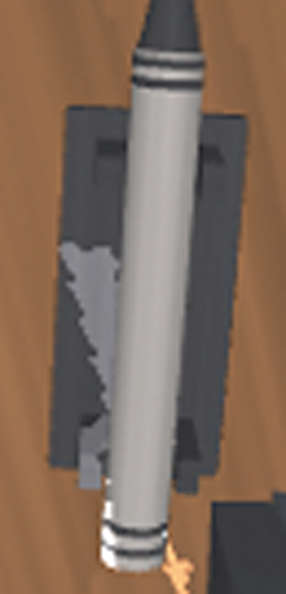

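```bash
python3 -c "
from h import *
st();go([.4358,.2199,.08],-16.6)"
```

```text
t 14.02 tcp [423.2 223.8 152.7] yaw -14.06 tilt [-1.01 -0.22] F [-0.1  0.3 -0.1] gap 35.3 q [ 13.8  18.4 100.3   0.   62.3  27.8]
tool shift mm [-0.1 14.3 72.5]  units [-0.0002  0.0239  0.1208]  rows 1.8
cur yaw -14.06 turn deg [-0.92  0.48  2.55]  units [-0.0102  0.0054  0.0283] rows 0.4 q6 27.8
```

```bash
python3 -m creep '[{"ax":-0.01,"ay":0.005,"az":0.028,"dx":0,"dy":0.024,"dz":0.02,"claw":0.4},{"ax":0,"ay":0,"az":0,"dx":0,"dy":0,"dz":0.05,"claw":0.4},{"ax":0,"ay":0,"az":0,"dx":0,"dy":0,"dz":0.03,"claw":0.4},{"ax":0,"ay":0,"az":0,"dx":0,"dy":0,"dz":0,"claw":0.4}]';  python3 -c "
from h import *
st();go([.4358,.2199,.04],-16.6)"
```

```text
clock: 14.35
tcp_pos: [0.439, 0.2182, 0.0894]
tool_rot: [[0.295, 0.956, 0.001], [0.956, -0.295, -0.001], [-0.0, 0.002, -1.0]]
force: [0.4, 0.5, -0.8]
finger_gap: 0.035
t 14.35 tcp [439.  218.2  89.4] yaw -17.14 tilt [ 0.08 -0.05] F [ 0.4  0.5 -0.8] gap 35.0 q [ 1.270e+01  2.460e+01  1.025e+02 -1.000e-01  5.280e+01  2.990e+01]
tool shift mm [ 0.7 -3.6 49.4]  units [ 0.0012 -0.0061  0.0824]  rows 1.2
cur yaw -17.14 turn deg [ 0.1   0.03 -0.54]  units [ 0.0011  0.0003 -0.006 ] rows 0.1 q6 29.9
```

```bash
python3 -m creep '[{"ax":0.001,"ay":0,"az":-0.006,"dx":0.0012,"dy":-0.006,"dz":0.03,"claw":0.4},{"ax":0,"ay":0,"az":0,"dx":0,"dy":0,"dz":0.04,"claw":0.4},{"ax":0,"ay":0,"az":0,"dx":0,"dy":0,"dz":0.015,"claw":0.4},{"ax":0,"ay":0,"az":0,"dx":0,"dy":0,"dz":0,"claw":0.4}]';  python3 -c "
from h import *
st();go([.4358,.2199,.024],-16.6)"
```

```text
clock: 14.68
tcp_pos: [0.4385, 0.2176, 0.0383]
tool_rot: [[0.293, 0.956, 0.001], [0.956, -0.293, -0.001], [-0.0, 0.002, -1.0]]
force: [-0.3, 1.3, 1.1]
finger_gap: 0.035
t 14.68 tcp [438.5 217.6  38.3] yaw -17.05 tilt [ 0.08 -0.03] F [-0.3  1.3  1.1] gap 35.0 q [ 1.270e+01  2.960e+01  1.045e+02 -1.000e-01  4.580e+01  2.980e+01]
tool shift mm [ 1.4 -3.3 14.3]  units [ 0.0024 -0.0055  0.0238]  rows 0.4
cur yaw -17.05 turn deg [ 0.09  0.01 -0.45]  units [ 0.001   0.0001 -0.005 ] rows 0.1 q6 29.8
```

```bash
python3 -m creep '[{"ax":0.001,"ay":0,"az":-0.005,"dx":0.0024,"dy":-0.0055,"dz":0.02,"claw":0.4},{"ax":0,"ay":0,"az":0,"dx":0,"dy":0,"dz":0.003,"claw":0.3},{"ax":0,"ay":0,"az":0,"dx":0,"dy":0,"dz":0,"claw":0.3}]';  python3 -c "
from h import *
st();go([.4358,.2199,.024],-16.6)"
```

```text
clock: 14.93
tcp_pos: [0.4381, 0.2194, 0.0271]
tool_rot: [[0.289, 0.957, 0.003], [0.957, -0.289, 0.0], [0.001, 0.003, -1.0]]
force: [0.2, -0.7, -0.1]
finger_gap: 0.0269
t 14.93 tcp [438.1 219.4  27.1] yaw -16.77 tilt [0.18 0.03] F [ 0.2 -0.7 -0.1] gap 26.9 q [ 12.9  30.8 104.8  -0.   44.2  29.7]
tool shift mm [-0.2 -2.3  3.1]  units [-0.0003 -0.0039  0.0052]  rows 0.1
cur yaw -16.77 turn deg [ 0.16 -0.08 -0.17]  units [ 0.0018 -0.0009 -0.0019] rows 0.0 q6 29.7
```

```bash
python3 -m creep '[{"ax":0.0018,"ay":-0.001,"az":-0.002,"dx":0,"dy":-0.0042,"dz":0.005,"claw":0.3},{"ax":0,"ay":0,"az":0,"dx":0,"dy":-0.0005,"dz":0.001,"claw":0},{"ax":0,"ay":0,"az":0,"dx":0,"dy":0,"dz":0,"claw":0},{"ax":0,"ay":0,"az":0,"dx":0,"dy":0,"dz":0,"claw":0},{"ax":0,"ay":0,"az":0,"dx":0,"dy":0,"dz":0,"claw":0},{"ax":0,"ay":0,"az":0,"dx":0,"dy":0,"dz":0,"claw":0}]' 40;  python3 -c "
from h import *
st();go([.4358,.2199,.024],-16.6)"
```

```text
clock: 15.43
tcp_pos: [0.4373, 0.2203, 0.027]
tool_rot: [[0.286, 0.958, 0.005], [0.958, -0.286, 0.001], [0.002, 0.004, -1.0]]
force: [-0.5, 0.4, -0.5]
finger_gap: 0.0127
t 15.43 tcp [437.3 220.3  27. ] yaw -16.65 tilt [0.28 0.04] F [-0.5  0.4 -0.5] gap 12.7 q [ 13.   30.8 104.9  -0.   44.1  29.7]
tool shift mm [-0.9 -1.3  3. ]  units [-0.0014 -0.0022  0.005 ]  rows 0.1
cur yaw -16.65 turn deg [ 0.26 -0.12 -0.05]  units [ 0.0029 -0.0014 -0.0005] rows 0.0 q6 29.7
```

```bash
python3 -m creep '[{"ax":0.003,"ay":0,"az":0,"dx":0,"dy":0,"dz":-0.01,"claw":0},{"ax":0,"ay":0,"az":0,"dx":0,"dy":0,"dz":-0.04,"claw":0},{"ax":0,"ay":0,"az":0,"dx":0,"dy":0,"dz":-0.06,"claw":0},{"ax":0,"ay":0,"az":0,"dx":0,"dy":0,"dz":-0.06,"claw":0},{"ax":0,"ay":0,"az":0,"dx":0,"dy":0,"dz":-0.06,"claw":0},{"ax":0,"ay":0,"az":0,"dx":0,"dy":0,"dz":-0.05,"claw":0},{"ax":0,"ay":0,"az":0,"dx":0,"dy":0,"dz":-0.02,"claw":0},{"ax":0,"ay":0,"az":0,"dx":0,"dy":0,"dz":0,"claw":0}]';  python3 -c "
from h import *
st();plan([.5678,.0435,.215],-66.4)
import json
i=vision.camera_info('wrist'); json.dump({k:np.array(v).tolist() for k,v in i.items()},open('w10.json','w')); im=snap('wrist','w10')
c=im[60:330,130:390]; cv2.imwrite('pics/w10.png',cv2.resize(c,None,fx=2.2,fy=2.2,interpolation=cv2.INTER_CUBIC))"
```

```text
clock: 16.1
tcp_pos: [0.4358, 0.2195, 0.2178]
tool_rot: [[0.286, 0.958, -0.004], [0.958, -0.286, 0.002], [0.001, -0.005, -1.0]]
force: [-0.3, -0.2, -1.0]
finger_gap: 0.012
t 16.10 tcp [435.8 219.5 217.8] yaw -16.64 tilt [-0.25  0.13] F [-0.3 -0.2 -1. ] gap 12.0 q [12.9 14.8 94.5  0.2 70.9 29.4]
rows 8 turn -49.8 q6 end approx 70.8
1 az 0.069 dx -0.0273 dy 0.0369 dz 0.0006
2 az 0.069 dx -0.0231 dy 0.0396 dz 0.0006
3 az 0.069 dx -0.0187 dy 0.0419 dz 0.0006
4 az 0.069 dx -0.0140 dy 0.0436 dz 0.0006
5 az 0.069 dx -0.0092 dy 0.0449 dz 0.0006
6 az 0.069 dx -0.0043 dy 0.0456 dz 0.0006
7 az 0.069 dx 0.0007 dy 0.0458 dz 0.0006
8 az 0.069 dx 0.0056 dy 0.0455 dz 0.0006
```

View pics/w10.png

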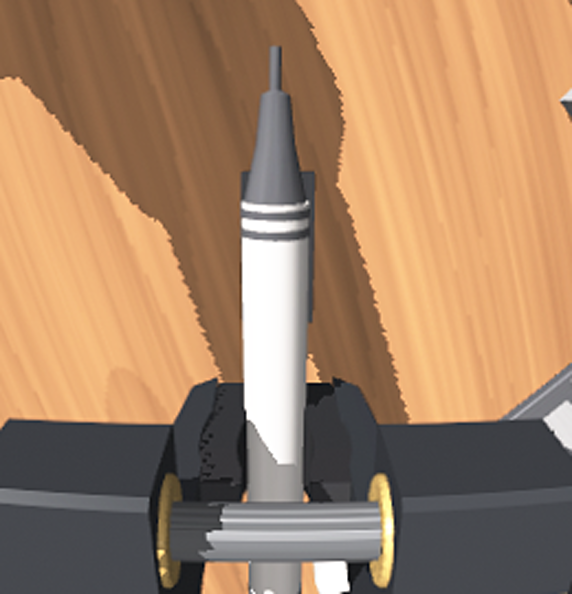

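```bash
python3 -m creep '[{"ax":0,"ay":0,"az":0.069,"dx":-0.027,"dy":0.037,"dz":0,"claw":0},{"ax":0,"ay":0,"az":0.069,"dx":-0.023,"dy":0.04,"dz":0,"claw":0},{"ax":0,"ay":0,"az":0.069,"dx":-0.019,"dy":0.042,"dz":0,"claw":0},{"ax":0,"ay":0,"az":0.069,"dx":-0.014,"dy":0.0435,"dz":0,"claw":0},{"ax":0,"ay":0,"az":0.069,"dx":-0.009,"dy":0.045,"dz":0,"claw":0},{"ax":0,"ay":0,"az":0.069,"dx":-0.004,"dy":0.0455,"dz":0,"claw":0},{"ax":0,"ay":0,"az":0.069,"dx":0.0007,"dy":0.04,"dz":0,"claw":0},{"ax":0,"ay":0,"az":0.06,"dx":0.004,"dy":0.02,"dz":0,"claw":0},{"ax":0,"ay":0,"az":0,"dx":0,"dy":0,"dz":0,"claw":0}]';  python3 -c "
from h import *
st();go([.5678,.0435,.20],-66.4)"
```

```text
clock: 16.9
tcp_pos: [0.5555, 0.0507, 0.2011]
tool_rot: [[0.925, 0.379, -0.028], [0.379, -0.925, 0.004], [-0.024, -0.014, -1.0]]
force: [0.4, 0.3, -1.3]
finger_gap: 0.0131
t 16.90 tcp [555.5  50.7 201.1] yaw -67.73 tilt [-1.6   0.22] F [ 0.4  0.3 -1.3] gap 13.1 q [-6.8 25.  82.7  0.  73.9 60.9]
tool shift mm [ 8.6 11.4  0.8]  units [0.0144 0.019  0.0013]  rows 0.3
cur yaw -67.73 turn deg [-0.82  1.39 -1.32]  units [-0.0091  0.0154 -0.0147] rows 0.3 q6 60.9
```

```bash
python3 -m creep '[{"ax":-0.009,"ay":0.0154,"az":-0.0147,"dx":0.0144,"dy":0.019,"dz":0,"claw":0},{"ax":0,"ay":0,"az":0,"dx":0,"dy":0,"dz":0,"claw":0},{"ax":0,"ay":0,"az":0,"dx":0,"dy":0,"dz":0,"claw":0}]';  python3 -c "
from h import *
st();go([.5678,.0435,.17],-66.4)
import json
i=vision.camera_info('wrist'); json.dump({k:np.array(v).tolist() for k,v in i.items()},open('w11.json','w')); im=snap('wrist','w11')
c=im[60:330,130:390]; cv2.imwrite('pics/w11.png',cv2.resize(c,None,fx=2.2,fy=2.2,interpolation=cv2.INTER_CUBIC))"
```

```text
clock: 17.15
tcp_pos: [0.5658, 0.0442, 0.1965]
tool_rot: [[0.913, 0.407, -0.008], [0.407, -0.914, 0.002], [-0.006, -0.005, -1.0]]
force: [-0.0, 0.3, -0.4]
finger_gap: 0.013
t 17.15 tcp [565.8  44.2 196.5] yaw -66.00 tilt [-0.45  0.11] F [-0.   0.3 -0.4] gap 13.0 q [-7.4 25.9 82.1  0.  72.5 58.6]
tool shift mm [ 1.7  1.6 26.4]  units [0.0028 0.0027 0.0441]  rows 0.6
cur yaw -66.00 turn deg [-0.28  0.37  0.41]  units [-0.0031  0.0041  0.0045] rows 0.1 q6 58.6
```

View pics/w11.png

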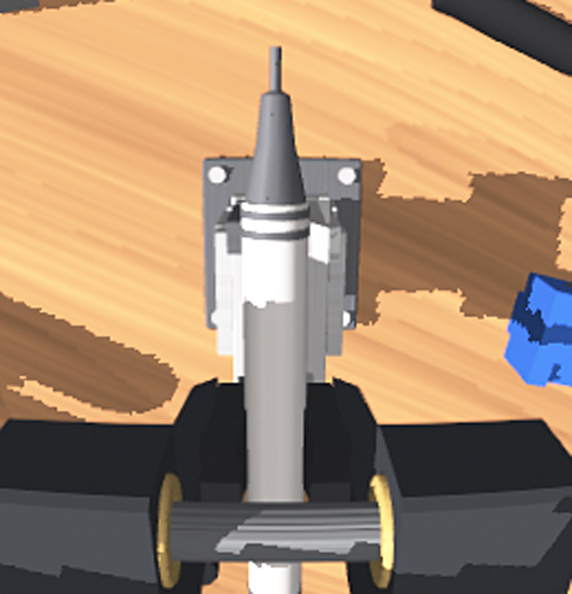

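```bash
python3 -m creep '[{"ax":-0.003,"ay":0.004,"az":0.0045,"dx":0.0028,"dy":0.0027,"dz":0.02,"claw":0},{"ax":0,"ay":0,"az":0,"dx":0,"dy":0,"dz":0.015,"claw":0},{"ax":0,"ay":0,"az":0,"dx":0,"dy":0,"dz":0,"claw":0}]';  python3 -c "
from h import *
st();go([.5678,.0435,.16],-66.4)"
```

```text
clock: 17.45
tcp_pos: [0.5661, 0.046, 0.1745]
tool_rot: [[0.914, 0.405, -0.002], [0.405, -0.914, 0.001], [-0.002, -0.001, -1.0]]
force: [0.1, 0.3, -0.2]
finger_gap: 0.0128
t 17.45 tcp [566.1  46.  174.5] yaw -66.13 tilt [-0.13  0.04] F [ 0.1  0.3 -0.2] gap 12.8 q [-7.2 27.  83.9  0.  69.2 58.9]
tool shift mm [ 0.6  3.  14.5]  units [0.001  0.0049 0.0242]  rows 0.4
cur yaw -66.13 turn deg [-0.08  0.1   0.27]  units [-0.0009  0.0011  0.003 ] rows 0.0 q6 58.9
```

```bash
python3 -m creep '[{"ax":-0.001,"ay":0.001,"az":0.003,"dx":0.001,"dy":0.0055,"dz":0.015,"claw":0},{"ax":0,"ay":0,"az":0,"dx":0,"dy":0.0005,"dz":0.003,"claw":0}]';  python3 -c "
from h import *
st();go([.5678,.0435,.145],-66.4)"
```

```text
clock: 17.62
tcp_pos: [0.5676, 0.0437, 0.1632]
tool_rot: [[0.916, 0.402, -0.001], [0.402, -0.916, -0.0], [-0.001, -0.0, -1.0]]
force: [0.4, -0.4, -1.6]
finger_gap: 0.0129
t 17.62 tcp [567.6  43.7 163.2] yaw -66.31 tilt [-0.04 -0.  ] F [ 0.4 -0.4 -1.6] gap 12.9 q [-7.4 27.7 84.5 -0.  67.8 58.9]
tool shift mm [ 0.1  0.3 18.2]  units [0.0002 0.0005 0.0304]  rows 0.4
cur yaw -66.31 turn deg [-0.01  0.04  0.09]  units [-0.0001  0.0004  0.001 ] rows 0.0 q6 58.9
```

```bash
python3 -m creep '[{"ax":0,"ay":0,"az":0.001,"dx":0,"dy":0.0005,"dz":0.01,"claw":0}]' 50; python3 -m creep '[{"ax":0,"ay":0,"az":0,"dx":0,"dy":0,"dz":0.006,"claw":0}]'; python3 -m creep '[{"ax":0,"ay":0,"az":0,"dx":0,"dy":0,"dz":0.005,"claw":0}]';  python3 -c "
from h import *
st();go([.5678,.0435,.129],-66.4)"
```

```text
clock: 17.7
tcp_pos: [0.568, 0.0435, 0.1577]
tool_rot: [[0.916, 0.401, 0.001], [0.401, -0.916, -0.0], [0.001, 0.0, -1.0]]
force: [0.8, 0.6, -1.3]
finger_gap: 0.0121
clock: 17.78
tcp_pos: [0.5678, 0.0435, 0.1533]
tool_rot: [[0.916, 0.401, -0.0], [0.401, -0.916, -0.0], [-0.0, 0.0, -1.0]]
force: [-1.2, -0.2, -0.7]
finger_gap: 0.0122
clock: 17.87
tcp_pos: [0.5678, 0.0435, 0.15]
tool_rot: [[0.916, 0.401, -0.0], [0.401, -0.916, -0.0], [-0.0, 0.0, -1.0]]
force: [-0.1, -0.5, -0.9]
finger_gap: 0.0123
t 17.87 tcp [567.8  43.5 150. ] yaw -66.38 tilt [-0.01 -0.  ] F [-0.1 -0.5 -0.9] gap 12.3 q [-7.4 28.6 85.3 -0.  66.1 59. ]
tool shift mm [-0.  0. 21.]  units [-0.      0.      0.0349]  rows 0.5
cur yaw -66.38 turn deg [0.   0.01 0.02]  units [0.     0.0001 0.0003] rows 0.0 q6 59.0
```

```bash
for k in 1 ; do python3 -m creep '[{"ax":0,"ay":0,"az":0,"dx":0,"dy":0,"dz":0.005,"claw":0}]'; python3 -m creep '[{"ax":0,"ay":0,"az":0,"dx":0,"dy":0,"dz":0.005,"claw":0}]'; python3 -m creep '[{"ax":0,"ay":0,"az":0,"dx":0,"dy":0,"dz":0.005,"claw":0}]'; done;  python3 -c "
from h import *
st();go([.5678,.0435,.129],-66.4)"
```

```text
clock: 17.95
tcp_pos: [0.5678, 0.0435, 0.1466]
tool_rot: [[0.916, 0.401, -0.0], [0.401, -0.916, -0.0], [-0.0, -0.0, -1.0]]
force: [-0.1, -0.1, -1.0]
finger_gap: 0.0127
clock: 18.03
tcp_pos: [0.5678, 0.0435, 0.1434]
tool_rot: [[0.916, 0.401, -0.0], [0.401, -0.916, -0.0], [-0.0, 0.0, -1.0]]
force: [-0.7, -0.7, -0.9]
finger_gap: 0.0128
clock: 18.12
tcp_pos: [0.5681, 0.0433, 0.1405]
tool_rot: [[0.916, 0.401, 0.001], [0.401, -0.916, -0.001], [0.001, 0.001, -1.0]]
force: [0.6, -1.4, 1.7]
finger_gap: 0.0124
t 18.12 tcp [568.1  43.3 140.5] yaw -66.38 tilt [ 0.05 -0.03] F [ 0.6 -1.4  1.7] gap 12.4 q [-7.4 29.2 85.9 -0.  64.8 59. ]
tool shift mm [-0.2 -0.4 11.5]  units [-0.0004 -0.0006  0.0191]  rows 0.3
cur yaw -66.38 turn deg [ 0.05 -0.04  0.02]  units [ 0.0006 -0.0004  0.0003] rows 0.0 q6 59.0
```

```bash
python3 -m creep '[{"ax":0,"ay":0,"az":0,"dx":0,"dy":0,"dz":0.005,"claw":0}]'; python3 -m creep '[{"ax":0,"ay":0,"az":0,"dx":0,"dy":0,"dz":0.005,"claw":0}]'; python3 -m creep '[{"ax":0,"ay":0,"az":0,"dx":0,"dy":0,"dz":0.005,"claw":0}]';  python3 -c "
from h import *
st();go([.5678,.0435,.1265],-66.4)"
```

```text
clock: 18.2
tcp_pos: [0.5686, 0.043, 0.1377]
tool_rot: [[0.916, 0.401, 0.002], [0.401, -0.916, -0.001], [0.002, 0.002, -1.0]]
force: [0.1, -2.0, 2.1]
finger_gap: 0.0127
clock: 18.28
tcp_pos: [0.5689, 0.0428, 0.1348]
tool_rot: [[0.916, 0.401, 0.003], [0.401, -0.916, -0.001], [0.003, 0.003, -1.0]]
force: [-0.1, 0.4, 2.1]
finger_gap: 0.0124
clock: 18.37
tcp_pos: [0.569, 0.0429, 0.1318]
tool_rot: [[0.916, 0.401, 0.004], [0.401, -0.916, -0.001], [0.003, 0.003, -1.0]]
force: [-0.8, 0.5, 1.1]
finger_gap: 0.0129
t 18.37 tcp [569.   42.9 131.8] yaw -66.38 tilt [ 0.23 -0.07] F [-0.8  0.5  1.1] gap 12.9 q [-7.4 29.8 86.4 -0.  63.6 59. ]
tool shift mm [-0.9 -1.1  5.3]  units [-0.0015 -0.0018  0.0088]  rows 0.1
cur yaw -66.38 turn deg [ 0.16 -0.18  0.02]  units [ 0.0017 -0.002   0.0002] rows 0.0 q6 59.0
```

```bash
python3 -m creep '[{"ax":0.002,"ay":-0.002,"az":0,"dx":-0.001,"dy":-0.001,"dz":0.004,"claw":0}]'; python3 -m creep '[{"ax":0,"ay":0,"az":0,"dx":0,"dy":0,"dz":0.004,"claw":0}]'; python3 -c "
from h import *
st();go([.5678,.0435,.1265],-66.4)
im=snap('wrist','w12')
c=im[60:330,130:390]; cv2.imwrite('pics/w12.png',cv2.resize(c,None,fx=2.2,fy=2.2,interpolation=cv2.INTER_CUBIC))"
```

```text
clock: 18.45
tcp_pos: [0.5681, 0.0433, 0.1289]
tool_rot: [[0.916, 0.401, -0.001], [0.401, -0.916, 0.001], [-0.0, -0.001, -1.0]]
force: [-0.8, -0.3, -1.5]
finger_gap: 0.0123
clock: 18.53
tcp_pos: [0.5685, 0.0434, 0.1276]
tool_rot: [[0.916, 0.401, 0.001], [0.401, -0.916, 0.001], [0.001, -0.0, -1.0]]
force: [-8.4, 0.7, 31.1]
finger_gap: 0.0125
t 18.53 tcp [568.5  43.4 127.6] yaw -66.39 tilt [0.03 0.04] F [-8.4  0.7 31.1] gap 12.5 q [-7.4 30.1 86.6  0.1 63.3 58.9]
tool shift mm [-0.6 -0.4  1.1]  units [-0.001  -0.0007  0.0019]  rows 0.0
cur yaw -66.39 turn deg [-0.03 -0.05  0.01]  units [-0.0003 -0.0006  0.0002] rows 0.0 q6 58.9
```

View pics/w12.png

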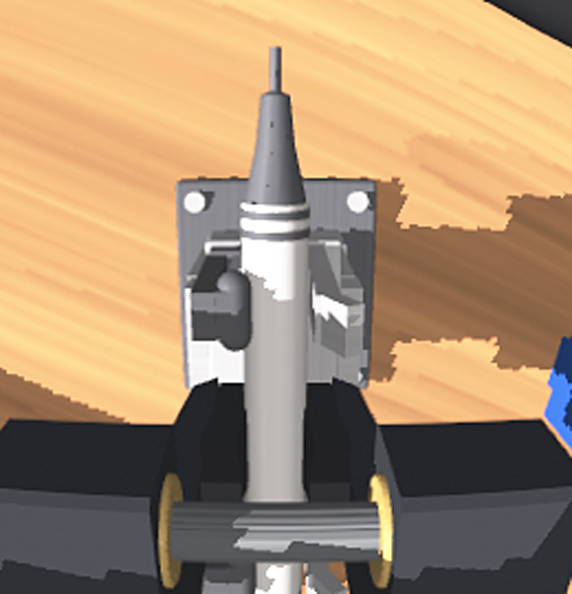

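```bash
python3 -m creep '[{"ax":0,"ay":0,"az":0,"dx":-0.001,"dy":0,"dz":0,"claw":0.4},{"ax":0,"ay":0,"az":0,"dx":0,"dy":0,"dz":0,"claw":0.4},{"ax":0,"ay":0,"az":0,"dx":0,"dy":0,"dz":0,"claw":0.4},{"ax":0,"ay":0,"az":0,"dx":0,"dy":0,"dz":0,"claw":0.4},{"ax":0,"ay":0,"az":0,"dx":0,"dy":0,"dz":-0.02,"claw":0.4},{"ax":0,"ay":0,"az":0,"dx":0,"dy":0,"dz":-0.05,"claw":0.4},{"ax":0,"ay":0,"az":0,"dx":0,"dy":0,"dz":-0.06,"claw":0.4},{"ax":0,"ay":0,"az":0,"dx":0,"dy":0,"dz":-0.05,"claw":0.4},{"ax":0,"ay":0,"az":0,"dx":0,"dy":0,"dz":0,"claw":0.4}]'; python3 -c "
from h import *
st()
import json
i=vision.camera_info('wrist'); json.dump({k:np.array(v).tolist() for k,v in i.items()},open('w13.json','w'));
im=snap('wrist','w13')
c=im[60:330,130:390]; cv2.imwrite('pics/w13.png',cv2.resize(c,None,fx=2.2,fy=2.2,interpolation=cv2.INTER_CUBIC))
im=snap('scene','s13'); c=im[130:260,130:360]; cv2.imwrite('pics/s13.png',cv2.resize(c,None,fx=3.4,fy=3.4,interpolation=cv2.INTER_CUBIC))"
```

```text
clock: 19.33
tcp_pos: [0.5663, 0.0437, 0.2366]
tool_rot: [[0.916, 0.401, -0.009], [0.401, -0.916, 0.003], [-0.007, -0.006, -1.0]]
force: [0.8, 0.2, 0.8]
finger_gap: 0.0353
t 19.33 tcp [566.3  43.7 236.6] yaw -66.38 tilt [-0.49  0.16] F [0.8 0.2 0.8] gap 35.3 q [-7.4 24.  78.7  0.1 77.8 58.9]
```

View pics/w13.png

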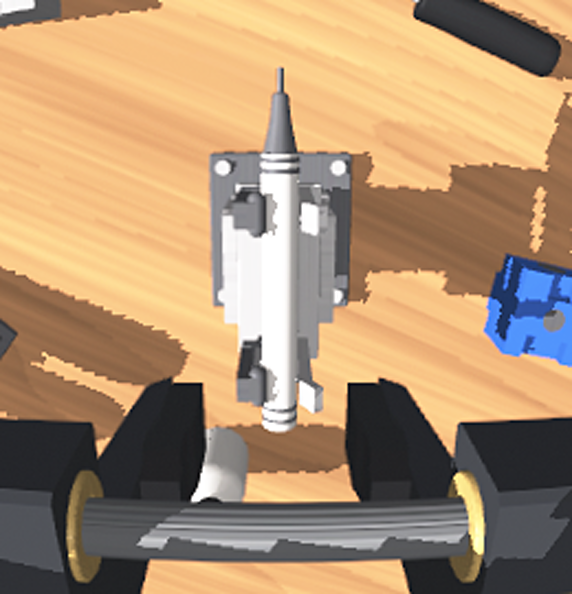

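View pics/s13.png

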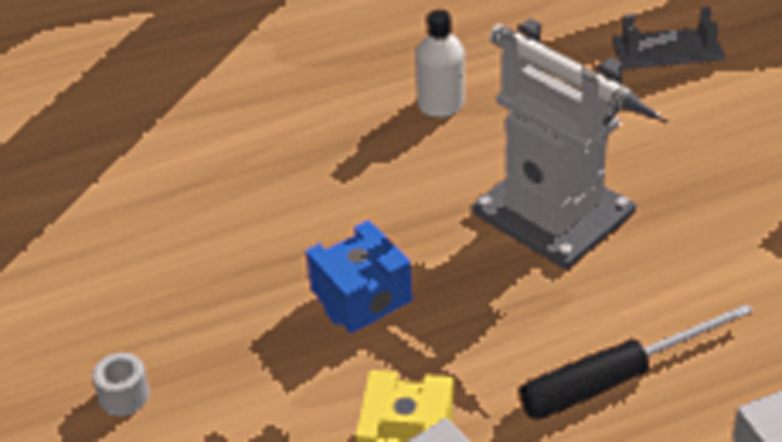

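```bash
python3 -c "
from h import *
im=cv2.imread('pics/w13_raw.png'); c=im[120:260,222:290]; cv2.imwrite('pics/w13z.png',cv2.resize(c,None,fx=8,fy=4.2,interpolation=cv2.INTER_CUBIC))"
```

```text
(no output)
```

View pics/w13z.png

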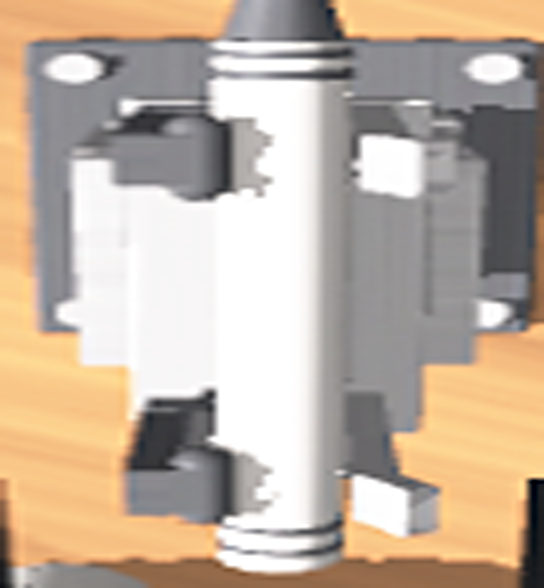

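The zoomed view shows both jaw noses lapping the barrel's left edge. The jaw-to-prong gap matches the empty, closed head seen earlier (16.25 px after scaling). The barrel's apparent width fits an axis height of about 132 mm, which means it is seated. I'm raising the arm a little more, taking one last look and then handing in.

```bash
python3 -m creep '[{"ax":0,"ay":0,"az":0,"dx":0,"dy":0,"dz":-0.03,"claw":0.4},{"ax":0,"ay":0,"az":0,"dx":0,"dy":0,"dz":-0.03,"claw":0.4},{"ax":0,"ay":0,"az":0,"dx":0,"dy":0,"dz":0,"claw":0.4},{"ax":0,"ay":0,"az":0,"dx":0,"dy":0,"dz":0,"claw":0.4}]'; python3 -c "
from h import *
st(); im=snap('top','t14'); c=im[155:265,105:365]; cv2.imwrite('pics/t14.png',cv2.resize(c,None,fx=3,fy=3,interpolation=cv2.INTER_CUBIC))"
```

```text
clock: 19.77
tcp_pos: [0.5634, 0.0439, 0.2609]
tool_rot: [[0.916, 0.4, -0.028], [0.401, -0.916, 0.005], [-0.024, -0.016, -1.0]]
force: [-0.4, -1.1, -0.2]
finger_gap: 0.0354
t 19.77 tcp [563.4  43.9 260.9] yaw -66.40 tilt [-1.62  0.31] F [-0.4 -1.1 -0.2] gap 35.4 q [-7.5 23.4 76.   0.1 82.2 58.9]
```

View pics/t14.png

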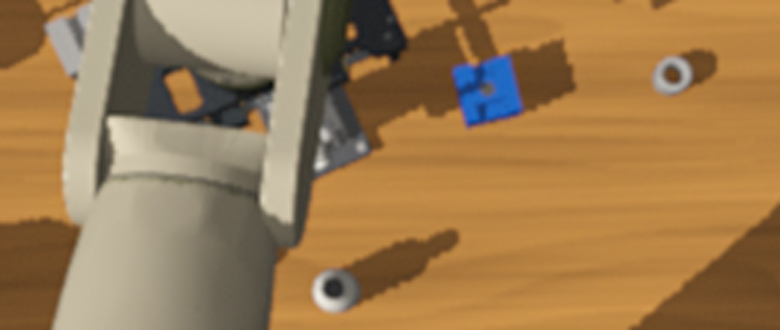

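The bushing (673,75), the blue block (488,90) and the oiler (334,290) are where they started; the arm hides the stack in this view.

```bash
python3 -c "
from h import *
print(job.finish_job())"
```

```text
the job is handed in; nothing more can be done
None
```

The rest is built and handed in at 19.8 s. The riser is on the base, the fork head is on the riser, and the handpiece is clipped into both forks with the gripper clear of it.

- **Riser:** the first try touched the notch edge with about 30 N. I moved it 1–2 mm, after which the lugs dropped in freely. It stopped at TCP height 59.7 mm, against 59.8 mm expected.
- **Fork head:** it went in without contact and stopped at 110.8 mm, exactly as expected.
- **Handpiece:** the push past the jaws was lighter than stated. I read about 2–3 N between steps, against the 5–15 N given. It then met a hard stop at about 31 N. The close-up shows both jaw noses lapping the barrel, and the jaw-to-prong gap is the same as when the jaws were closed and empty.
- **Disagreements:** the hard stop came with the TCP about 4 mm below the handpiece axis, where I had estimated 3 mm from the grasp. The base and riser centres differed by 1–2 mm between camera views, partly within the lug clearance.
- **Bystanders:** the bushing, blue block and oiler look unmoved in the last top view. The arm hid the finished stack and most of the slotted block there. The driver also looks unmoved in the scene view after release. I did not look at the V-block again.

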